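# Clip the grabber probe onto the panel's earth stud

### The arm

A 6-joint arm with a two-finger parallel gripper is mounted at the origin on the work surface. World frame = base frame: x ahead of the robot, y to its left, z up, the work surface at z = 0. Lengths are in m, angles in rad, forces in N, time in s.
With the tool pointing down it reaches from about 0.35 to 0.975 m from the base axis. Payload 7.1 kg.
Tool frame: the origin (TCP) lies midway between the tips of the shut fingers; the grasp point (between the pads) lies 19 mm behind it (arm.hold_point_z is the z of the grasp point in the tool frame, in m); z points along the fingers, x is the direction in which the jaws open and shut, and the axes are right-handed (so a half turn about z gives the same grasp; the last joint's range is limited). The gripper opens to 88 mm and grips with 3 to 60 N. Pads are 20 mm wide; open, the fingers measure 115 mm over their backs; the gripper's body (75 mm by 178 mm) begins 61 mm behind the grasp point.
Start: joints at [-0.019, 0.423, 1.63, -0, 1.089, -0.019], TCP at [0.625, 0, 0.223] pointing down, gripper open.
Joint ranges: [-3, 3], [-0.9, 2.11], [0.09, 2.58], [-1.31, 4.45], [0.11, 2.69], [-2.54, 2.54]. Speed limits (rad/s): [2.39, 2.39, 3.01, 3.14, 3.14, 3.14].

### API

Orientations are given as a unit quaternion [w, x, y, z].
In Python, from rig import arm gives the robot as it stands. The module is installed in compiled form; this text tells all that it offers.
- The arm moves only by the tool servo_tool, never from a script. Its argument "plan" is a list of rows, each an object with "dp": the shift along the world's x, y, z in m, a list of three; "roll": the turn about the world's z in degrees. A call has 1 to 8 rows; each row shifts and turns the commanded pose from where the row before left it; what a row does not reach is not made up. A row lasts 1/12 s, in which the tool goes at most 41.7 mm and 7.16 degrees, less where a joint would pass 70% of its speed; a pose out of reach is approached as far as the arm can. A call with a gripper value outside its range is refused whole. "gripper" is the gripper command: -1 is shut, 1 is fully open, values between are in proportion, set as the call begins (left out, the last holds). The fingers move at their own pace and stop on an object; "squeeze" is the grip in N (left out, the last holds). Time passes only in rows, so rows that do not move let the fingers close. It gives the time, the measured TCP pose, the force and the opening at its end, in the units of the state.
- arm.state(): the state, without advancing time (a new reading comes with each control period).
- arm.grab_frame(name): name is "scene" or "side" or "wrist"; returns a dict with "color" (384x512x3 uint8, red, green, blue), "range_z" (384x512 float32, m along the optical axis (not along the pixel's ray), 0 where there is no reading), "fx", "fy", "cx", "cy" (pixels), "D" ([k1, k2, p1, p2, k3] as OpenCV has them; the pictures are not rectified), "rvec" (rotation vector, rad) and "tvec" (3), from world to camera coordinates, as OpenCV has them. Camera axes: x right, y down, z forward; pixel columns grow to the right and rows downward; lengths in m; the calibration is good to about 2 mm. A picture is of the moment at which its call begins.
- arm.sign_off(): hands the job in, once; it reports no verdict.
Trained networks look in the newest picture that a camera, given by its name, has taken for a name from the list of things; names that differ only in an ending like _2 or _b are one class to them, and where a whole thing is asked for, a point or a joint stands for the part that bears it (a point fixed in the world has none). Each returns a list of dicts, best first, with "score" (0 to 1); they miss things now and then, are a little off and sometimes report something else, mostly with a low value. They report only what shows in the picture. A call takes as long as a camera call. They do not tell look-alikes from the thing itself.
- arm.search_frame(camera, query): "extent" ([left, top, width, height] as shares, 0 to 1, of the picture: columns of its width, rows of its height, round what is visible of it).
The state is a dict: "time_s": time; "qpos": joint angles; "joint_vel": joint speeds; "joint_efforts": joint torques, N m; "tcp_pos": TCP position; "tcp_rot": TCP orientation; "wrist_force": force on the tool from outside, world axes, zero at the start; "torque": the same for the moment, N m; "opening": opening from 0.0 (shut) to 1.0 (fully open).
Only numpy, scipy, OpenCV 4.12 (cv2) and the standard library are available. Lean on these libraries where they do the work, as an engineer would, in place of code of your own. Each camera call takes 0.05 s, during which the arm holds its last target.

### The job

Ready the operator panel for its earth-bond test: pick up the plunger grabber by squeezing it between thumb plate and finger flange so that its hook comes out, catch the tall earth stud in the hook, and let the plunger spring back so that the hook holds the stud against the nose. Leave the grabber clipped there, standing level on the panel's plate. Feel your way: the hook is only bent wire and must never be pushed hard against anything, the grabber must be set down gently, and everything else stays where it is.

Things in the scene. Friction and masses are not known exactly. Their poses are not given: they have to be found in the camera images.
- probe_mid (a point): Middle of the loose black plunger grabber (test probe, 140 mm long, about 85 g), on its nose axis, 22 mm above what it stands on. Its x points along the nose to the hook, y to its left, z up. A 17 mm barrel with an upright finger flange in front and the plunger's thumb plate behind, 62 mm over both at rest, this point half-way. It stands on the flange and on a 28 mm wide rest under the barrel.
- flange (a point): Centre, on the nose axis, of the finger flange's front face, 31 mm ahead of probe_mid; axes as probe_mid. The flange is 28 mm wide, 5 thick, reaching 22 mm above and below the axis. The nose runs forward from here: up to 13 mm thick for 12 mm, then 9 mm, ending in a 10 mm square end 12 mm long. A finger bears on this face above the nose: its tip should be 7 to 14 mm above the axis.
- thumb_plate (a point): Centre, on the nose axis, of the rear face of the thumb plate (28 mm wide, 5 thick, 22 mm up and 18 down), 31 mm behind probe_mid at rest; the other finger bears here, at the same height. Squeezing flange and thumb plate together (spring 2.4 N at first, 7.2 N at the end) closes them by 12 mm to a hard stop, 50 mm over both; so squeezed the probe can be carried. Moves with the plunger.
- plunger_part (a joint): How far the plunger is pressed and the hook is out: 0 at rest (hook drawn in against the nose), 0.012 m fully pressed. About 0.006 when properly clipped on the 6 mm earth stud.
- nose_end (a point): Centre of the flat, 10 mm square face in which the nose ends, 105 mm ahead of probe_mid; axes as probe_mid. With the plunger let go, the hook pulls the stud against this face.
- hook (a point): On the nose axis, in the hook's 3 mm cross wire; moves with the plunger (1.8 mm ahead of nose_end at rest, 13.8 pressed). Axes as probe_mid. The hook lies level: its shank, a 3 mm wire along x, has its left side at y = -2 mm. The cross wire (x -1.5 to +1.5) runs from y = -5 to +8.5 mm; a barb at its left end (inner side y = +5.5) reaches back to x = -4 mm.
- hook_seat (a point): Middle of the hook's mouth when pressed; where the stud's centre should be before the plunger is let go: against the shank, inside the barb. 8.9 mm behind hook and 1 mm left of it. Moves with the plunger. Pressed, the mouth between barb and nose face is 10 mm wide, open to the left (+y); a 6 mm stud enters from there if it is within about 1.5 mm of this point along x.
- earth_mark (a point): Roughly where the drawing puts the earth stud, 22 mm above the plate (hook height when the probe stands there); axes as the panel's. The stud, a rigid steel post 6 mm thick, 33 mm tall, with an 11.4 mm nut in its lowest 8 mm, was welded freehand: its centre may be up to 10 mm off along panel x and up to 10 mm along y. It is the only tall stud (the others are 14 mm tall).
- panel: Operator panel, face down, fixed: plate 260 x 260 mm, upper side 33 mm above the bench. Origin on the bench under its centre. At +x a row of black contact blocks 48 mm tall; mid-panel a grey box 34 mm tall (x -47 to +59, y -78 to +58 mm). The strip x -130 to -50 mm is bare but for the stud (mark at -93, -95 mm) and low screw heads: the probe fits along it, nose to -y.
Not all that is in view belongs to the job. Leave any orange or turquoise look-alike of the part that bears probe_mid alone.

How it is judged:
On the way, in this order (a step that is already met when the one before it is completed fails the run):
1. the grabber is lifted clear with its plunger squeezed and the hook out (value of joint plunger_part above 0.01 m and height (world z) of probe_mid above 0.04 m), for 0.2 s.
2. the hook, still out, is brought to the earth stud (value of joint plunger_part above 0.01 m and distance between hook and earth_mark below 0.035 m), for 0.1 s.
At the end, for the whole second after the job is handed in: The grabber is clipped on the earth stud and let go: plunger sprung back onto the stud (reads 4.5 to 7 mm: 0 is an empty hook, more is a barb sitting on the stud), hook within 25 mm of the mark, probe at rest on the plate, level within 0.15 rad, its axis 14 to 30 mm above the plate (value of joint plunger_part between 0.0045 and 0.007 m and horizontal distance between hook and earth_mark below 0.025 m and z of probe_mid in the frame of panel between 0.047 and 0.063 m and angle between probe_mid's own z axis and vertical below 0.15 rad and linear speed of probe below 0.02 m/s); the robot touches nothing.
It fails at once if the hook is pushed or pulled against the stud or panel with more than 10 N (contact force between plunger_part and panel above 10 N).
It fails at once if the grabber is pushed against the panel or its stud with more than 20 N (contact force between probe and panel above 20 N).
It fails at once if the robot itself bears on the panel with more than 15 N (contact force between any of the arm, the fingers and panel above 15 N).
It fails at once if a bystander is shifted by more than 3 cm (distance of any of crimper, stripper, screwdriver, spool, tape, ferrules, spare_block from where it was at the start of the episode above 0.03 m).
It also fails if it takes over 56 s, if anything falls off the work surface, if the arm or the gripper's body presses on something with over 40 N, if the wrist force passes 120 N, or if a joint passes its speed limit or range.

## Working session

There is one attempt and no reset: what is moved stays moved. The work goes in short steps, Python scripts to look and compute and a tool call to move; the robot and the scene stay as the last step left them, time stands still between calls to the robot, and variables do not carry over. Pictures are saved under pics/ and viewed, and the job is handed in when it is done.

Besides the shell and the picture viewer there is one more tool, called after ">>>" as name(argument=value, ...) on one line, values as JSON. servo_tool: Moves the arm, as the interface text tells. Its arguments: {"type":"object","properties":{"plan":{"type":"array"},"gripper":{"type":"number"},"squeeze":{"type":"number"}},"required":["plan"]}

```bash
mkdir -p pics; cat > h.py <<'E'
import numpy as np, cv2
from rig import arm
def grab(n,fn=None):
    f=arm.grab_frame(n)
    if fn: cv2.imwrite('pics/'+fn,f['color'][:,:,::-1])
    np.savez(''+n+'.npz',**{k:np.asarray(v) for k,v in f.items()})
    return f
def load(n): return dict(np.load(''+n+'.npz'))
def KD(f):
    return np.array([[f['fx'],0,f['cx']],[0,f['fy'],f['cy']],[0,0,1]],float),np.array(f['D'],float)
def RT(f): return cv2.Rodrigues(np.array(f['rvec'],float))[0],np.array(f['tvec'],float).reshape(3)
def px2plane(f,uv,z):
    K,D=KD(f);R,t=RT(f)
    p=cv2.undistortPoints(np.array(uv,float).reshape(-1,1,2),K,D).reshape(-1,2)
    d=np.c_[p,np.ones(len(p))]@R; c=-R.T@t
    return c+d*((z-c[2])/d[:,2])[:,None]
def px2pt(f,uv):
    K,D=KD(f);R,t=RT(f)
    uv=np.array(uv,float).reshape(-1,2)
    p=cv2.undistortPoints(uv.reshape(-1,1,2),K,D).reshape(-1,2)
    zz=np.array([f['range_z'][int(round(v)),int(round(u))] for u,v in uv])
    return (np.c_[p,np.ones(len(p))]*zz[:,None]-t)@R
def cloud(f):
    K,D=KD(f);R,t=RT(f)
    h,w=f['range_z'].shape
    uu,vv=np.meshgrid(np.arange(w),np.arange(h))
    p=cv2.undistortPoints(np.stack([uu,vv],-1).reshape(-1,1,2).astype(float),K,D).reshape(-1,2)
    z=f['range_z'].reshape(-1)
    X=(np.c_[p,np.ones(len(p))]*z[:,None]-t)@R
    return X.reshape(h,w,3),(z>0).reshape(h,w)
def proj(f,X):
    K,D=KD(f);R,t=RT(f)
    return cv2.projectPoints(np.array(X,float).reshape(-1,1,3),R,t,K,D)[0].reshape(-1,2)
E
python3 - <<'E'
from h import *
for n in ['scene','side','wrist']:
    f=grab(n,n+'0.png')
    R,t=RT(f);print(n,'cam at',-R.T@t,f['fx'])
    for q in ['probe_mid','panel','hook','earth_mark','flange','thumb_plate']:
        try: print(q,[(round(d['score'],2),[round(a*b) for a,b in zip(d['extent'],[512,384,512,384])]) for d in arm.search_frame(n,q)][:5])
        except Exception as e: print(q,e)
print(arm.state())
E
```

```text
scene cam at [1.19899069 0.03176064 0.98407579] 416.8514807753817
probe_mid [(0.81, [297, 197, 32, 39]), (0.68, [168, 144, 33, 28]), (0.63, [241, 212, 46, 24]), (0.61, [348, 230, 55, 25])]
panel [(0.74, [123, 195, 105, 96])]
hook [(0.56, [168, 148, 10, 12]), (0.47, [351, 231, 54, 23])]
earth_mark [(0.85, [124, 196, 103, 95])]
flange [(0.86, [241, 211, 47, 22]), (0.76, [353, 231, 48, 22]), (0.72, [172, 149, 30, 25]), (0.65, [300, 193, 29, 42])]
thumb_plate [(0.62, [279, 226, 9, 9]), (0.57, [165, 146, 11, 14]), (0.41, [398, 249, 4, 9]), (0.21, [126, 193, 102, 98])]
side cam at [ 0.44301895 -0.93621467  0.66356843] 418.09793163854664
probe_mid [(0.78, [289, 144, 18, 21]), (0.66, [167, 238, 49, 35]), (0.56, [248, 171, 42, 17]), (0.53, [269, 183, 26, 33])]
panel [(0.83, [244, 210, 130, 95])]
hook [(0.59, [283, 169, 6, 16]), (0.59, [300, 147, 6, 7]), (0.46, [170, 253, 10, 24])]
earth_mark [(0.73, [243, 205, 130, 95])]
flange [(0.97, [169, 237, 46, 39]), (0.74, [251, 172, 38, 12]), (0.49, [287, 145, 21, 22])]
thumb_plate [(0.63, [285, 169, 8, 16]), (0.49, [170, 255, 9, 17])]
wrist cam at [0
[... 348 characters left out ...]
 'qpos': array([-1.89707946e-02,  4.23106823e-01,  1.62990630e+00,  4.15020545e-05,
        1.08861652e+00, -1.89967885e-02]), 'joint_vel': array([ 2.93085214e-05,  1.20625278e-03, -2.00576805e-03, -2.17870986e-03,
        2.69553426e-04,  5.64723915e-04]), 'joint_efforts': array([ 1.29857017e-04, -5.44586313e+01, -2.74051595e+01,  6.44529029e-02,
        1.67741091e-02,  3.23297485e-06]), 'tcp_pos': array([6.24974485e-01, 5.58442797e-05, 2.22668316e-01]), 'tcp_rot': array([-1.87327648e-05,  1.00000000e+00,  3.37412001e-06, -1.81451486e-05]), 'wrist_force': array([-0.79718465, -0.61319405, -0.15738013]), 'torque': array([-0.00707595,  0.00796979, -0.04073736]), 'opening': 0.9987907631902693}
```

View pictures.

View pics/scene0.png

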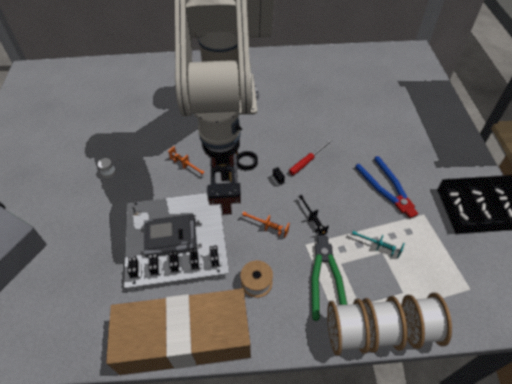

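View pics/side0.png

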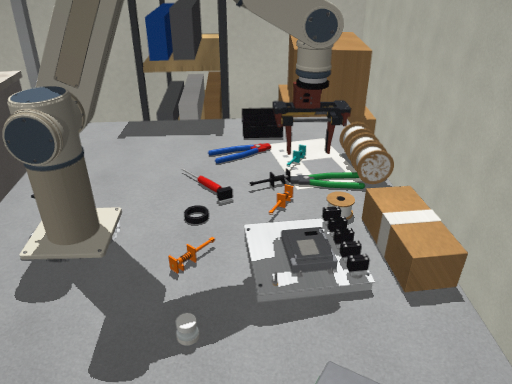

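View pics/wrist0.png

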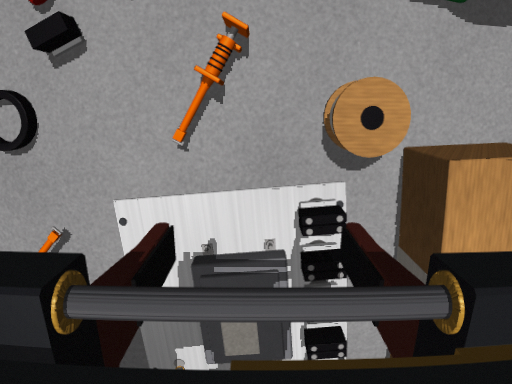

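```bash
python3 - <<'E'
from h import *
f=load('scene');
print(px2plane(f,[(300,197),(315,215),(326,236),(323,245)],0.02).round(3))
s=load('side'); print(px2plane(s,[(252,186),(283,179),(290,178)],0.02).round(3))
a=cv2.resize(f['color'][170:260,270:370],None,fx=6,fy=6,interpolation=cv2.INTER_CUBIC)
cv2.imwrite('pics/c1.png',a[:,:,::-1])
a=cv2.resize(s['color'][150:210,230:330],None,fx=6,fy=6,interpolation=cv2.INTER_CUBIC)
cv2.imwrite('pics/c2.png',a[:,:,::-1])
# panel
w=load('wrist')
X,m=cloud(f)
print(px2plane(f,[(128,199),(221,195),(228,280),(124,289)],0.033).round(3))
E
```

```text
[[0.493 0.207 0.02 ]
 [0.558 0.24  0.02 ]
 [0.628 0.258 0.02 ]
 [0.655 0.246 0.02 ]]
[[0.497 0.191 0.02 ]
 [0.598 0.23  0.02 ]
 [0.622 0.236 0.02 ]]
[[ 0.471 -0.285  0.033]
 [ 0.478 -0.02   0.033]
 [ 0.743 -0.009  0.033]
 [ 0.748 -0.265  0.033]]
```

View pics/c1.png

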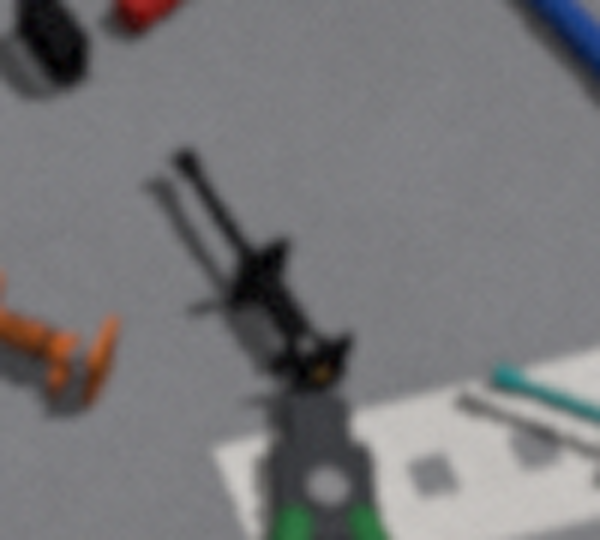

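View pics/c2.png

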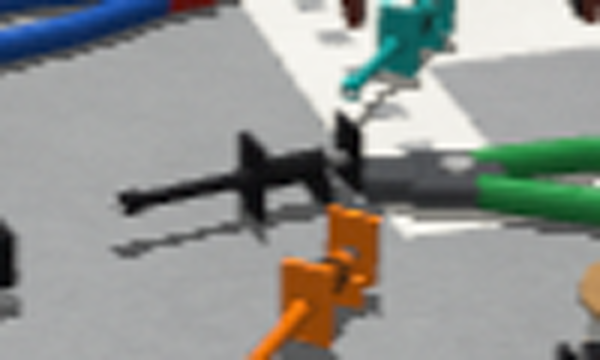

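>>> servo_tool(plan=[{"dp":[-0.008,0.036,0],"roll":3},{"dp":[-0.008,0.036,0],"roll":3},{"dp":[-0.008,0.036,0],"roll":3},{"dp":[-0.008,0.036,0],"roll":3},{"dp":[-0.008,0.036,0],"roll":3},{"dp":[-0.008,0.036,0],"roll":3},{"dp":[-0.007,0.034,0],"roll":2},{"dp":[0,0,0],"roll":0}])

```text
time_s: 1.72
tcp_pos: [0.5687, 0.2553, 0.2228]
tcp_rot: [-0.001, 0.984, 0.177, 0.0]
wrist_force: [-0.7, -0.2, 0.3]
opening: 1.002
```

```bash
python3 - <<'E'
from h import *
f=grab('wrist','w1.png')
a=cv2.resize(f['color'],None,fx=1.5,fy=1.5);cv2.imwrite('pics/w1b.png',a[:,:,::-1])
s=arm.state();print(s['time_s'],s['tcp_pos'],s['tcp_rot'])
E
```

```text
1.7667 [0.56922007 0.25288193 0.2226867 ] [-1.62242796e-04  9.84427459e-01  1.75791149e-01  1.52843907e-04]
```

View pics/w1b.png

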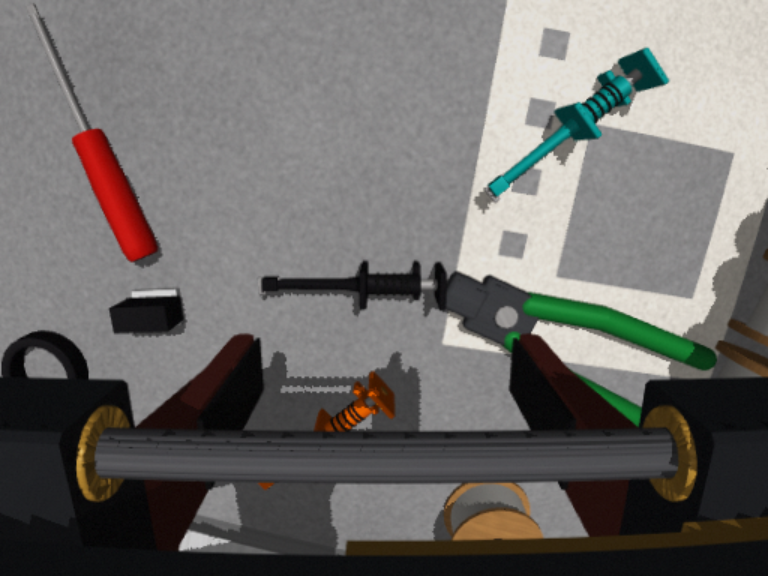

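```bash
python3 - <<'E'
from h import *
f=load('wrist')
X,m=cloud(f)
a=cv2.resize(f['color'][160:240,160:400],None,fx=3.3,fy=3.3,interpolation=cv2.INTER_CUBIC);cv2.imwrite('pics/w1c.png',a[:,:,::-1])
# heights along rows
for r in (182,186,188,190,192,194,198,202):
    print(r,' '.join('%d'%(1000*X[r,c,2]) for c in range(170,352,3)))
print('bench z',np.median(X[120:170,200:280,2]))
E
```

```text
182 1 1 0 0 0 0 0 -1 0 0 0 1 0 1 0 0 1 0 1 0 0 0 1 1 44 23 21 24 23 25 24 23 22 23 25 23 23 1 1 0 10 42 44 -1 11 15 385 0 1 1 0 1 3 0 0 2 0 0 1 0 2
186 0 22 28 26 27 24 24 23 24 24 24 24 25 25 24 24 25 24 24 25 24 26 26 27 45 27 28 28 385 29 29 29 28 28 30 29 28 23 24 23 24 44 43 6 16 17 19 18 15 13 1 8 15 16 14 1 1 1 0 0 1
188 0 23 26 27 28 25 25 27 26 26 26 27 27 26 26 24 27 26 27 27 25 27 27 27 44 30 30 30 30 30 29 30 30 29 30 29 29 26 25 24 25 42 44 11 18 18 18 17 19 17 15 12 16 18 16 16 8 1 1 1 1
190 0 23 27 26 28 27 25 24 27 27 25 25 27 26 24 26 25 27 28 25 26 26 27 30 44 31 29 30 30 30 31 31 28 30 30 30 30 26 26 27 26 42 43 14 17 19 19 18 18 17 19 15 17 16 17 17 16 13 0 0 0
192 0 24 26 27 26 26 385 26 24 23 24 25 25 23 24 25 24 25 25 25 24 26 26 28 45 30 29 31 30 30 29 31 29 31 31 30 29 24 24 25 25 43 385 15 19 20 17 18 17 18 19 17 18 18 17 16 16 18 16 7 1
194 0 23 23 0 0 2 0 1 0 0 0 0 0 0 0 1 1 0 0 0 0 0 0 0 44 28 27 29 27 29 29 29 28 29 31 28 29 0 0 1 15 43 45 17 17 18 19 18 19 18 18 19 16 17 17 17 16 16 16 16 12
198 0 0 0 1 -1 0 0 0 0 0 1 1 0 2 1 0 0 1 0 1 2 0 0 0 44 -1 0 1 0 -1 0 0 1 0 0 0 18 0 1 0 17 42 44 19 18 17 20 18 18 19 18 18 16 17 18 16 17 17 17 16 17
202 0 0 0 0 0 0 0 0 0 1 0 2 0 0 0 0 0 0 0 0 1 0 0 0 43 0 0 0 0 1 0 0 0 0 1 0 0 1 0 0 1 44 44 19 18 17 19 18 17 19 18 17 16 18 17 17 16 17 16 17 17
bench z 0.0005668288759887847
```

View pics/w1c.png

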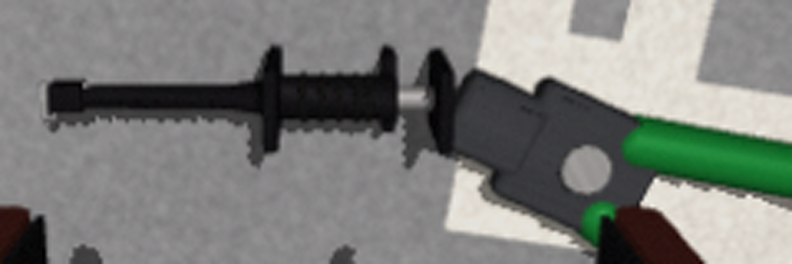

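```bash
python3 - <<'E'
from h import *
f=load('wrist')
X,m=cloud(f)
V,U=np.mgrid[0:384,0:512]
def sel(c0,c1,r0,r1,z0,z1):
    k=(U>=c0)&(U<c1)&(V>=r0)&(V<r1)&(X[...,2]>z0)&(X[...,2]<z1)&m
    return X[k]
fl=sel(232,250,170,212,.034,.048); th=sel(282,300,170,212,.034,.048)
no=sel(175,235,180,196,.018,.03); ba=sel(248,280,176,200,.024,.034)
for n,P in (('flange',fl),('thumb',th),('nose',no),('barrel',ba)):
    print(n,len(P),P.mean(0).round(4),P.min(0).round(4),P.max(0).round(4))
c=no[:,:2].mean(0); 
A=np.r_[no,ba][:,:2]
c=A.mean(0);u=np.linalg.svd(A-c)[2][0]
if u[0]>0:u=-u
print('yaw nose',np.degrees(np.arctan2(u[1],u[0])),c)
v=np.array([-u[1],u[0]])
for n,P in (('flange',fl),('thumb',th),('nose',no),('barrel',ba)):
    q=P[:,:2]-c; print(n,'along',np.percentile(q@u,[1,50,99]).round(4),'lat',np.percentile(q@v,[1,50,99]).round(4))
# midpoint on axis between flange front / thumb rear
q=fl[:,:2]-c; t=th[:,:2]-c
mid=(np.percentile(q@u,98)+np.percentile(t@u,2))/2
print('mid',c+u*mid, 'span',np.percentile(q@u,98)-np.percentile(t@u,2))
d=sel(165,300,160,220,.015,.06)
print('tool yaw',arm.state()['tcp_rot'])
E
```

```text
flange 133 [0.5592 0.2315 0.0435] [0.5527 0.2171 0.034 ] [0.5658 0.2435 0.0467]
thumb 146 [0.6122 0.2502 0.0431] [0.606  0.2361 0.0347] [0.6192 0.2633 0.0458]
nose 502 [0.5182 0.2158 0.0259] [0.4861 0.1969 0.0209] [0.552  0.2318 0.029 ]
barrel 428 [0.5809 0.2392 0.029 ] [0.5628 0.2262 0.024 ] [0.5997 0.2508 0.0323]
yaw nose -159.52424999089266 [0.54704605 0.22656793]
flange along [-0.0152 -0.0131 -0.0108] lat [-0.013  -0.0008  0.0141]
thumb along [-0.0721 -0.0692 -0.0671] lat [-0.0126  0.0011  0.0149]
nose along [-0.0035  0.0312  0.0627] lat [-0.0045 -0.0002  0.005 ]
barrel along [-0.0534 -0.0357 -0.0191] lat [-0.007  -0.0004  0.0086]
mid [0.58581864 0.2410457 ] span 0.06113273352631614
tool yaw [-1.62242796e-04  9.84427459e-01  1.75791149e-01  1.52843907e-04]
```

>>> servo_tool(plan=[{"dp":[0.008,-0.005,-0.028],"roll":0.5},{"dp":[0.008,-0.004,-0.028],"roll":0},{"dp":[0,0,-0.035],"roll":0},{"dp":[0,0,-0.035],"roll":0},{"dp":[0,0,-0.014],"roll":0},{"dp":[0,0,0],"roll":0},{"dp":[0,0,0],"roll":0}])

```text
time_s: 2.35
tcp_pos: [0.5862, 0.2403, 0.0828]
tcp_rot: [0.0, 0.984, 0.177, -0.0]
wrist_force: [0.8, -0.9, 0.5]
opening: 0.996
```

```bash
python3 - <<'E'
from h import *
s=arm.state();print(s['time_s'],s['tcp_pos'],s['tcp_rot'],s['wrist_force'])
f=grab('wrist');g=grab('side')
a=cv2.resize(f['color'],None,fx=1.2,fy=1.2);b=cv2.resize(g['color'][120:220,200:360],None,fx=4,fy=4,interpolation=cv2.INTER_CUBIC)
cv2.imwrite('pics/w2.png',a[:,:,::-1]);cv2.imwrite('pics/s2.png',b[:,:,::-1])
E
```

```text
2.35 [0.58623111 0.24034044 0.08280061] [ 1.34307264e-04  9.84121156e-01  1.77497430e-01 -4.41759785e-04] [ 0.75683629 -0.86154665  0.45934906]
```

View pics/w2.png

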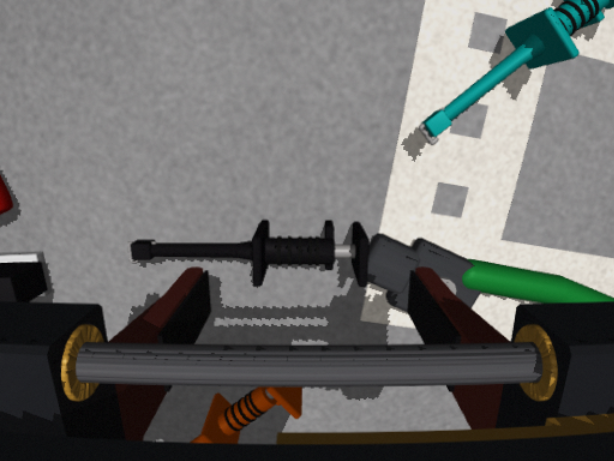

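View pics/s2.png

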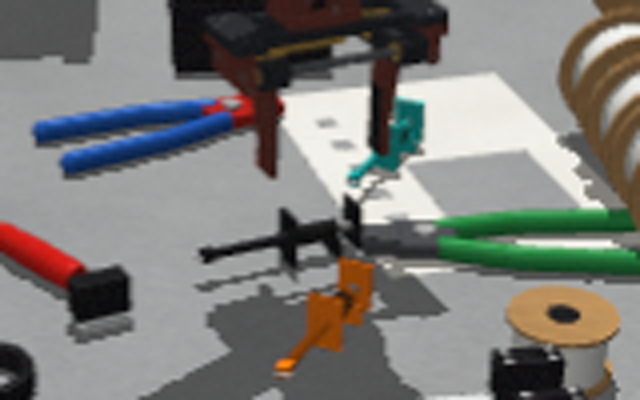

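```bash
cat >> h.py <<'E'
def pose(f,yawdeg,mid,zoff=0.0):
    X,m=cloud(f); u=np.array([np.cos(np.radians(yawdeg)),np.sin(np.radians(yawdeg))]);v=np.array([-u[1],u[0]])
    q=X[...,:2]-np.array(mid); a=q@u;l=q@v;z=X[...,2]-zoff
    def st(k,n):
        if k.sum()<5: print(n,'none');return
        print(n,k.sum(),'along',np.percentile(a[k],[2,50,98]).round(4),'lat',np.percentile(l[k],[2,50,98]).round(4),'z',np.percentile(z[k],[5,50,95]).round(4))
    hi=m&(abs(l)<.02)&(z>.036)&(z<.05)
    st(hi&(a>.015)&(a<.045),'flange');st(hi&(a<-.015)&(a>-.045),'thumb')
    st(m&(abs(l)<.012)&(z>.02)&(z<.033)&(a>.05)&(a<.11),'nose')
    st(m&(abs(l)<.012)&(z>.02)&(z<.036)&(a>-.01)&(a<.02),'barrel')
E
python3 - <<'E'
from h import *
pose(load('wrist'),-159.5,(0.5862,0.2403))
E
```

```text
flange 385 along [0.0264 0.0284 0.0312] lat [-0.0136 -0.0011  0.0127] z [0.0377 0.0441 0.0455]
thumb 389 along [-0.0305 -0.0276 -0.0256] lat [-0.0132 -0.0012  0.0132] z [0.0379 0.044  0.0453]
nose 1053 along [0.0512 0.0811 0.1066] lat [-0.0051 -0.0011  0.0054] z [0.0231 0.0262 0.0281]
barrel 996 along [-0.0096  0.0054  0.0193] lat [-0.0077 -0.0017  0.007 ] z [0.0243 0.0293 0.0311]
```

>>> servo_tool(plan=[{"dp":[0,0,-0.02]},{"dp":[0,0,-0.015]},{"dp":[0,0,-0.01]},{"dp":[0,0,-0.0055]},{"dp":[0,0,0]},{"dp":[0,0,0]}])

```text
$.plan[0]: bad value
```

>>> servo_tool(plan=[{"dp":[0,0,0]},{"dp":[0,0,0]},{"dp":[0,0,0]},{"dp":[0,0,0]},{"dp":[0,0,0]},{"dp":[0,0,0]},{"dp":[0,0,0]},{"dp":[0,0,0]}], gripper=-1, squeeze=16)

```text
$.plan[0]: bad value
```

Roll is mandatory; nothing moved.

>>> servo_tool(plan=[{"dp":[0,0,-0.02],"roll":0},{"dp":[0,0,-0.015],"roll":0},{"dp":[0,0,-0.01],"roll":0},{"dp":[0,0,-0.0055],"roll":0},{"dp":[0,0,0],"roll":0},{"dp":[0,0,0],"roll":0}])

```text
time_s: 2.95
tcp_pos: [0.5865, 0.2413, 0.033]
tcp_rot: [-0.0, 0.984, 0.178, 0.001]
wrist_force: [-0.0, -0.3, 0.5]
opening: 0.997
```

>>> servo_tool(plan=[{"dp":[0,0,0],"roll":0},{"dp":[0,0,0],"roll":0},{"dp":[0,0,0],"roll":0},{"dp":[0,0,0],"roll":0},{"dp":[0,0,0],"roll":0},{"dp":[0,0,0],"roll":0},{"dp":[0,0,0],"roll":0},{"dp":[0,0,0],"roll":0}], gripper=-1, squeeze=16)

```text
time_s: 3.62
tcp_pos: [0.5852, 0.2407, 0.0327]
tcp_rot: [0.0, 0.984, 0.178, -0.001]
wrist_force: [-4.4, -0.9, 6.4]
opening: 0.566
```

```bash
python3 - <<'E'
from h import *
s=arm.state();print(s['time_s'],s['tcp_pos'],s['tcp_rot'],s['wrist_force'],s['opening']*88)
f=grab('wrist');g=grab('side')
a=cv2.resize(f['color'],None,fx=1.2,fy=1.2);b=cv2.resize(g['color'][120:220,200:360],None,fx=4,fy=4,interpolation=cv2.INTER_CUBIC)
cv2.imwrite('pics/w3.png',a[:,:,::-1]);cv2.imwrite('pics/s3.png',b[:,:,::-1])
E
```

```text
3.6167 [0.58516034 0.24071302 0.03268511] [ 1.65130566e-04  9.84041465e-01  1.77937010e-01 -8.88064498e-04] [-4.3707583  -0.85089239  6.44454986] 49.786885755649536
```

View pics/w3.png

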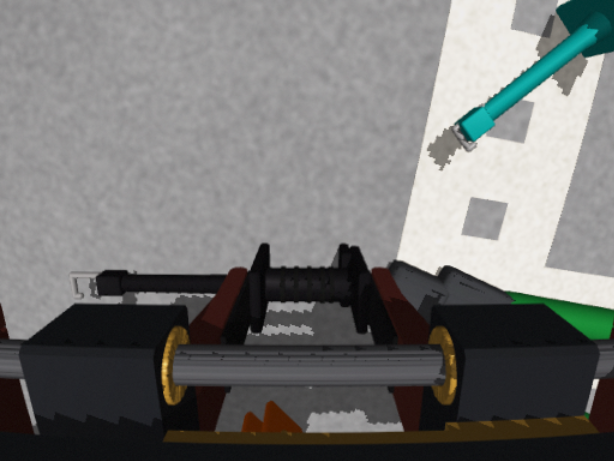

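View pics/s3.png

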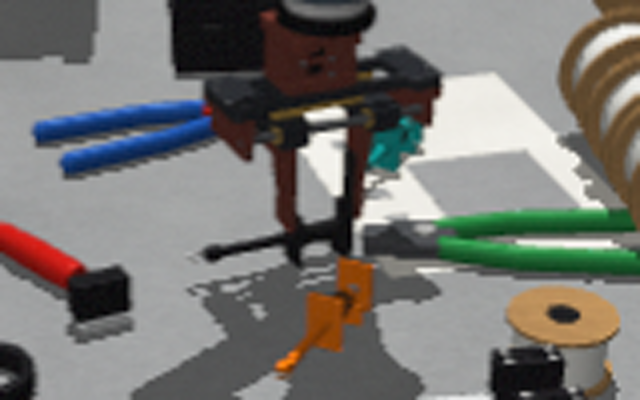

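>>> servo_tool(plan=[{"dp":[0,0,0.005],"roll":0},{"dp":[0,0,0.01],"roll":0},{"dp":[0,0,0.02],"roll":0},{"dp":[0,0,0.03],"roll":0},{"dp":[0,0,0.03],"roll":0},{"dp":[0,0,0.015],"roll":0},{"dp":[0,0,0],"roll":0},{"dp":[0,0,0],"roll":0}])

```text
time_s: 4.38
tcp_pos: [0.5865, 0.2412, 0.1433]
tcp_rot: [-0.0, 0.984, 0.178, 0.001]
wrist_force: [-0.1, -0.4, -1.0]
opening: 0.567
```

```bash
python3 - <<'E'
from h import *
s=arm.state();print(s['time_s'],s['tcp_pos'],s['wrist_force'],s['opening']*88)
f=grab('scene');g=grab('side')
print([(round(d['score'],2),[round(a*b) for a,b in zip(d['extent'],[512,384,512,384])]) for d in arm.search_frame('scene','panel')][:2])
a=cv2.resize(f['color'][180:300,110:240],None,fx=5,fy=5,interpolation=cv2.INTER_CUBIC)
b=cv2.resize(g['color'][190:310,230:390],None,fx=5,fy=5,interpolation=cv2.INTER_CUBIC)
c=cv2.resize(g['color'][110:220,180:340],None,fx=4,fy=4,interpolation=cv2.INTER_CUBIC)
cv2.imwrite('pics/p1.png',a[:,:,::-1]);cv2.imwrite('pics/p2.png',b[:,:,::-1]);cv2.imwrite('pics/p3.png',c[:,:,::-1])
E
```

```text
4.3833 [0.58654903 0.24124657 0.14331927] [-0.08330186 -0.37465677 -1.00682197] 49.85447886578402
[(0.92, [124, 192, 103, 97])]
```

View pics/p1.png

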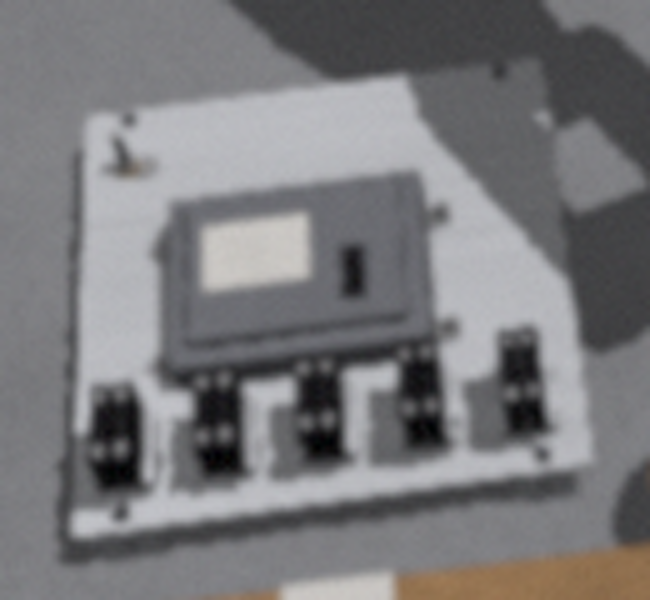

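View pics/p2.png

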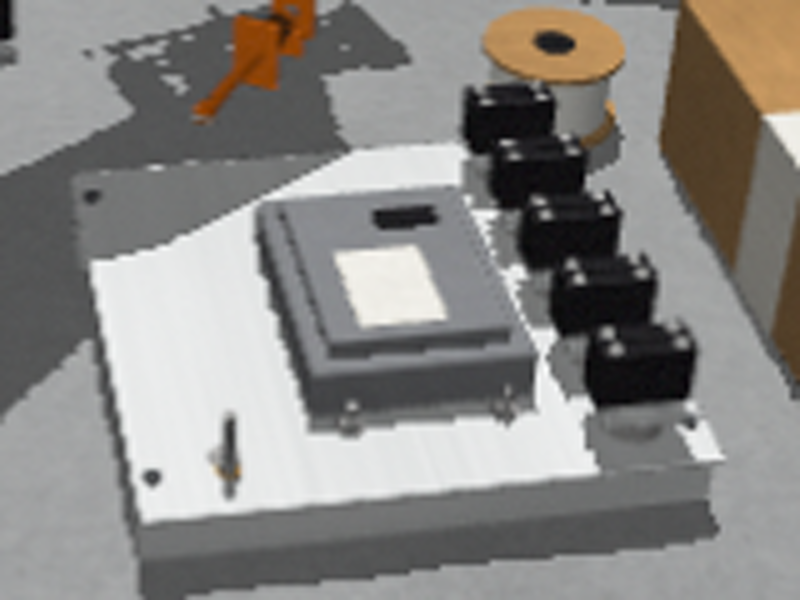

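View pics/p3.png

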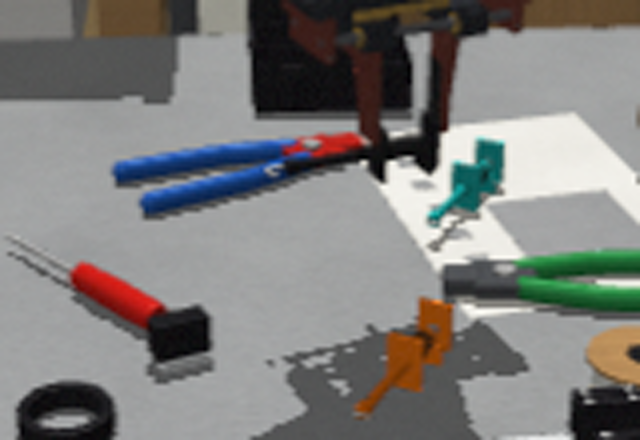

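```bash
python3 - <<'E'
from h import *
from scipy.optimize import least_squares
f=load('scene');s=load('side')
C=np.array([[-.13,-.13],[-.13,.13],[.13,.13],[.13,-.13]])
sc=np.array([(127,203),(219,192.4),(228,273),(124,288)]);si=np.array([(258,294.4),(245.6,226),None,(374.4,281.6)],dtype=object)
def pts(p):
    c,n=np.cos(p[2]),np.sin(p[2]); return np.c_[p[0]+c*C[:,0]-n*C[:,1],p[1]+n*C[:,0]+c*C[:,1],np.full(4,.033)]
def res(p):
    P=pts(p); r=[(proj(f,P)-sc).ravel()]
    q=proj(s,P)
    for i in (0,1,3): r.append(q[i]-np.array(si[i]))
    return np.concatenate(r)
o=least_squares(res,[.61,-.145,0.0]);print(o.x,np.degrees(o.x[2]),res(o.x).round(1))
p=o.x;c,n=np.cos(p[2]),np.sin(p[2])
print('mark',p[0]+c*-.093+n*.095,p[1]+n*-.093-c*.095)
# stud triangulate top and base
for z,a,b in ((.066,(133.4,208.6),(275.8,273)),(.041,(136,214),(276,284.4)),(.033,(136,214),(276,284.4))):
    print(z,px2plane(f,[a],z).round(4),px2plane(s,[b],z).round(4))
print(px2plane(s,[(275.8,289)],.033))
E
```

```text
[ 0.60545837 -0.14847916  0.07780778] 4.458057442267489 [-0.8  0.3 -1.4 -0.5 -0.3  0.4 -1.2 -0.1  0.1 -1.6 -1.3 -2.8  0.5 -0.8]
mark 0.5201240212549623 -0.250420564788054
0.066 [[ 0.5301 -0.2556  0.066 ]] [[ 0.525  -0.2652  0.066 ]]
0.041 [[ 0.5308 -0.2543  0.041 ]] [[ 0.5253 -0.2734  0.041 ]]
0.033 [[ 0.5252 -0.2568  0.033 ]] [[ 0.5263 -0.2649  0.033 ]]
[[ 0.52451509 -0.27904304  0.033     ]]
```

>>> servo_tool(plan=[{"dp":[-0.002,-0.008,0],"roll":1.5},{"dp":[-0.004,-0.016,0],"roll":3},{"dp":[-0.004,-0.017,0],"roll":3},{"dp":[-0.004,-0.017,0],"roll":3},{"dp":[-0.004,-0.017,0],"roll":3},{"dp":[-0.004,-0.017,0],"roll":3},{"dp":[-0.004,-0.017,0],"roll":3},{"dp":[-0.004,-0.017,0],"roll":3}])

```text
time_s: 5.2
tcp_pos: [0.5548, 0.1141, 0.1406]
tcp_rot: [-0.0, 0.93, 0.368, -0.001]
wrist_force: [-0.1, -0.1, -1.0]
opening: 0.563
```

>>> servo_tool(plan=[{"dp":[-0.004,-0.017,0],"roll":3},{"dp":[-0.004,-0.017,0],"roll":3},{"dp":[-0.004,-0.017,0],"roll":3},{"dp":[-0.004,-0.017,0],"roll":3.5},{"dp":[-0.004,-0.017,0],"roll":3.5},{"dp":[-0.004,-0.017,0],"roll":3.5},{"dp":[-0.004,-0.017,0],"roll":3.5},{"dp":[-0.004,-0.017,0],"roll":3.5}])

```text
time_s: 5.87
tcp_pos: [0.5227, -0.0217, 0.1407]
tcp_rot: [-0.001, 0.821, 0.571, -0.001]
wrist_force: [1.1, -0.2, -0.8]
opening: 0.561
```

>>> servo_tool(plan=[{"dp":[-0.004,-0.017,0],"roll":3.5},{"dp":[-0.004,-0.017,0],"roll":3.5},{"dp":[-0.004,-0.017,0],"roll":3.5},{"dp":[-0.004,-0.017,0],"roll":3.5},{"dp":[-0.004,-0.017,0],"roll":3.5},{"dp":[-0.003,-0.016,0],"roll":3.5},{"dp":[-0.002,-0.017,0],"roll":2.5},{"dp":[0,0,0],"roll":1.5}])

```text
time_s: 6.53
tcp_pos: [0.4979, -0.141, 0.1408]
tcp_rot: [-0.001, 0.679, 0.735, -0.001]
wrist_force: [-0.1, -0.1, -0.1]
opening: 0.563
```

>>> servo_tool(plan=[{"dp":[0,0,0],"roll":0},{"dp":[0,0,0],"roll":0},{"dp":[0,0,0],"roll":0}])

```text
time_s: 6.78
tcp_pos: [0.4985, -0.1385, 0.1414]
tcp_rot: [-0.001, 0.679, 0.734, -0.0]
wrist_force: [-0.6, 0.0, -0.4]
opening: 0.565
```

```bash
python3 - <<'E'
from h import *
s=arm.state();print(s['time_s'],s['tcp_pos'],s['tcp_rot'],s['wrist_force'],s['opening']*88)
q=s['tcp_rot'];print('yaw',np.degrees(2*np.arctan2(q[2],q[1])))
f=grab('wrist');g=grab('side');e=grab('scene')
a=cv2.resize(f['color'],None,fx=1.5,fy=1.5);b=cv2.resize(g['color'][150:310,200:390],None,fx=4,fy=4,interpolation=cv2.INTER_CUBIC)
cv2.imwrite('pics/w4.png',a[:,:,::-1]);cv2.imwrite('pics/s4.png',b[:,:,::-1])
c=cv2.resize(e['color'][150:300,100:250],None,fx=4,fy=4,interpolation=cv2.INTER_CUBIC);cv2.imwrite('pics/e4.png',c[:,:,::-1])
E
```

```text
6.7833 [ 0.49852625 -0.13853604  0.1414098 ] [-7.15320619e-04  6.78987329e-01  7.34149569e-01 -3.25037363e-04] [-0.60722731  0.03679331 -0.43589051] 49.69726913318945
yaw 94.47084745450037
```

View pics/w4.png

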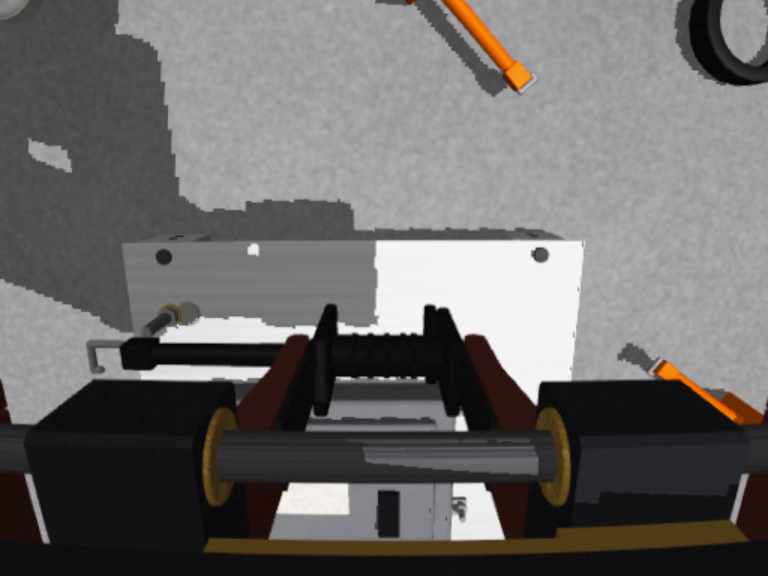

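View pics/s4.png

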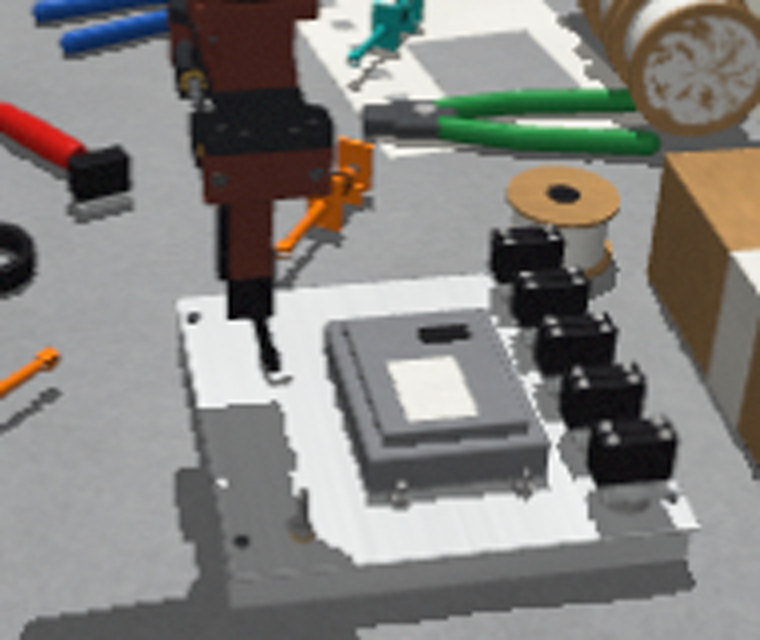

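View pics/e4.png

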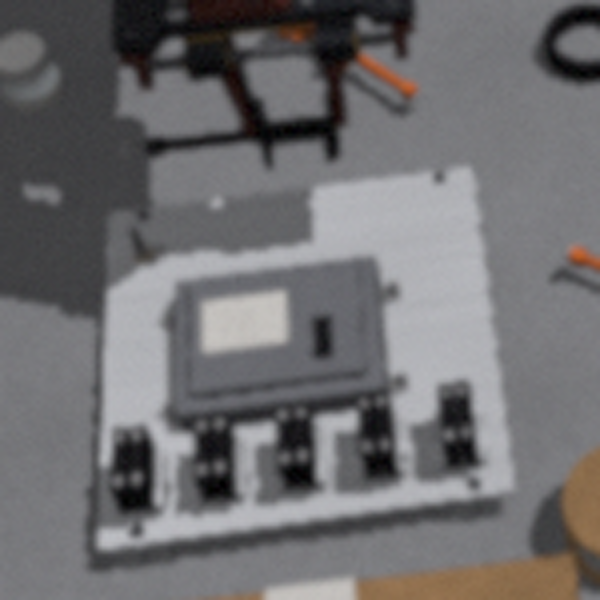

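```bash
python3 - <<'E'
from h import *
f=load('wrist')
r0,r1,c0,c1=190,260,45,165
a=cv2.resize(f['color'][r0:r1,c0:c1],None,fx=6.6,fy=6.6,interpolation=cv2.INTER_CUBIC);cv2.imwrite('pics/w4c.png',a[:,:,::-1])
X,m=cloud(f)
V,U=np.mgrid[0:384,0:512]
k=(U>85)&(U<135)&(V>195)&(V<228)&(X[...,2]>.036)&(X[...,2]<.09)&m
for v,u in zip(*np.where(k)): print((u,v),X[v,u].round(4), end=' ')
k=(U>70)&(U<400)&(V>120)&(V<240)&(X[...,2]>.025)&(X[...,2]<.038)&m
print('\nplate z',np.median(X[k][:,2]))
E
```

```text
(np.int64(113), np.int64(203)) [ 0.5163 -0.2615  0.0365] (np.int64(116), np.int64(203)) [ 0.5162 -0.259   0.0364] (np.int64(108), np.int64(204)) [ 0.5176 -0.266   0.0365] (np.int64(110), np.int64(204)) [ 0.5174 -0.2641  0.0367] (np.int64(111), np.int64(204)) [ 0.5163 -0.2619  0.0397] (np.int64(112), np.int64(204)) [ 0.5164 -0.2613  0.0392] (np.int64(114), np.int64(204)) [ 0.5172 -0.2608  0.0363] (np.int64(116), np.int64(204)) [ 0.5172 -0.2591  0.036 ] (np.int64(109), np.int64(205)) [ 0.5166 -0.2627  0.0419] (np.int64(110), np.int64(205)) [ 0.5169 -0.2624  0.0407] (np.int64(111), np.int64(205)) [ 0.5171 -0.2619  0.0399] (np.int64(112), np.int64(205)) [ 0.517 -0.261  0.04 ] (np.int64(113), np.int64(205)) [ 0.5174 -0.2606  0.0387] (np.int64(114), np.int64(205)) [ 0.5176 -0.2602  0.0377] (np.int64(115), np.int64(205)) [ 0.5179 -0.2597  0.0369] (np.int64(118), np.int64(205)) [ 0.5176 -0.257   0.0369] (np.int64(108), np.int64(206)) [ 0.518  -0.2642  0.0407] (np.int64(109), np.int64(206)) [ 0.5183 -0.2639  0.0394] (np.int64(110), np.int64(206)) [ 0.5177 -0.2623  0.0409] (np.int64(111), np.i
[... 13908 characters left out ...]
.int64(95), np.int64(223)) [ 0.5239 -0.2635  0.0665] (np.int64(96), np.int64(223)) [ 0.5236 -0.2623  0.0671] (np.int64(97), np.int64(223)) [ 0.5233 -0.2613  0.0677] (np.int64(98), np.int64(223)) [ 0.5235 -0.2607  0.0672] (np.int64(99), np.int64(223)) [ 0.5236 -0.2602  0.0666] (np.int64(100), np.int64(223)) [ 0.5235 -0.2593  0.0667] (np.int64(101), np.int64(223)) [ 0.5246 -0.2599  0.0638] (np.int64(95), np.int64(224)) [ 0.5244 -0.2631  0.0673] (np.int64(97), np.int64(224)) [ 0.5246 -0.2619  0.0665] (np.int64(98), np.int64(224)) [ 0.5248 -0.2614  0.066 ] (np.int64(99), np.int64(224)) [ 0.5244 -0.2602  0.0666] (np.int64(100), np.int64(224)) [ 0.5254 -0.2607  0.064 ] 
plate z 0.03350983942435122
```

View pics/w4c.png

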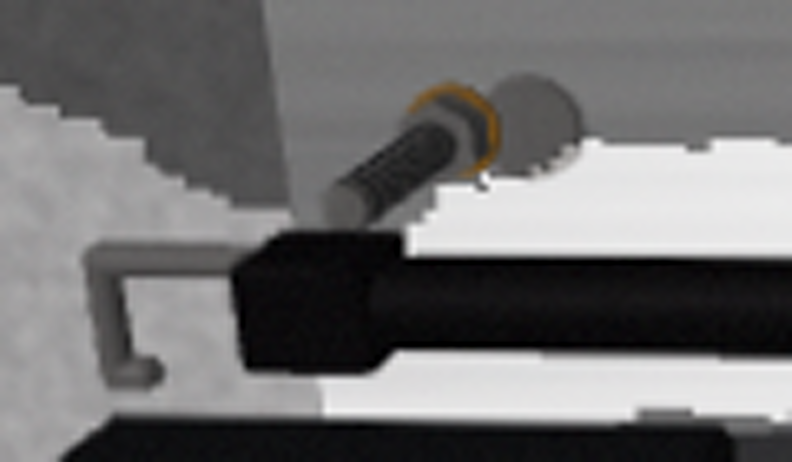

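```bash
python3 - <<'E'
from h import *
f=load('wrist')
X,m=cloud(f)
V,U=np.mgrid[0:384,0:512]
s=arm.state();tcp=s['tcp_pos'];yaw=np.radians(-85.53)
n=np.array([np.cos(yaw),np.sin(yaw)]);l=np.array([-n[1],n[0]])
def rel(P): q=P[:,:2]-tcp[:2]; return np.c_[q@n,q@l,P[:,2]]
k=(U>50)&(U<160)&(V>222)&(V<255)&(X[...,2]>.105)&(X[...,2]<.15)&m
R=rel(X[k]);u=U[k]
b=R[(R[:,0]<.097)&(R[:,0]>.087)];print('square',len(b),np.percentile(b,[3,50,97],axis=0).round(4).tolist())
nn=R[(R[:,0]<.085)&(R[:,0]>.04)];print('nose',len(nn),np.percentile(nn,[3,50,97],axis=0).round(4).tolist())
for lo in range(40,86,6):
    g=R[(R[:,0]*1000>lo)&(R[:,0]*1000<lo+6)]
    if len(g): print(lo,len(g),g.mean(0).round(4))
h=R[R[:,0]>.1015];print('hook',len(h));print(np.percentile(h,[2,50,98],axis=0).round(4).tolist())
print('max nose', np.percentile(R[(R[:,0]<.1015)][:,0],[90,95,99]))
h2=R[R[:,0]>.109];print('cross',len(h2),np.percentile(h2,[5,50,95],axis=0).round(4).tolist())
print('stud rel',rel(np.array([[.5222,-.2615,.066]])))
print('plane', rel(px2plane(f,[(61.4,238.5),(70.8,229.1),(82,246),(80.6,230)],.1307)).round(4).tolist())
E
```

```text
square 412 [[0.0874, -0.0061, 0.1282], [0.0918, -0.0028, 0.1364], [0.0968, 0.0034, 0.1377]]
nose 780 [[0.0556, -0.005, 0.1318], [0.0695, -0.0022, 0.1351], [0.084, 0.0023, 0.1367]]
52 87 [ 0.0563 -0.002   0.135 ]
58 163 [ 0.061  -0.002   0.1349]
64 153 [ 0.067  -0.0019  0.1348]
70 160 [ 0.0729 -0.002   0.1349]
76 148 [ 0.079  -0.002   0.1348]
82 161 [ 0.0853 -0.0021  0.1347]
hook 220
[[0.1018, -0.006, 0.1312], [0.1117, -0.0031, 0.1329], [0.1145, 0.007, 0.1343]]
max nose [0.09588136 0.09760891 0.09937602]
cross 157 [[0.1096, -0.0057, 0.1315], [0.1127, 0.0005, 0.1329], [0.1143, 0.0067, 0.1341]]
stud rel [[0.12447215 0.01363243 0.066     ]]
plane [[0.1144, 0.0019, 0.1307], [0.1077, -0.004, 0.1307], [0.1025, 0.0063, 0.1307], [0.1018, -0.0036, 0.1307]]
```

>>> servo_tool(plan=[{"dp":[-0.002,-0.007,0],"roll":0},{"dp":[-0.002,-0.007,0],"roll":0},{"dp":[-0.0014,-0.007,0],"roll":0},{"dp":[0,0,-0.012],"roll":0},{"dp":[0,0,-0.018],"roll":0},{"dp":[0,0,-0.018],"roll":0},{"dp":[0,0,-0.006],"roll":0},{"dp":[0,0,0],"roll":0}])

```text
time_s: 7.6
tcp_pos: [0.4924, -0.1601, 0.0869]
tcp_rot: [-0.001, 0.679, 0.734, -0.001]
wrist_force: [0.1, 0.2, -0.4]
opening: 0.564
```

>>> servo_tool(plan=[{"dp":[0,0,0],"roll":0},{"dp":[0,0,0],"roll":0},{"dp":[0,0,0],"roll":0}])

```text
time_s: 7.85
tcp_pos: [0.4943, -0.1603, 0.0891]
tcp_rot: [0.001, 0.679, 0.734, 0.0]
wrist_force: [0.3, -0.8, -1.7]
opening: 0.564
```

```bash
cat > m.py <<'E'
from h import *
import sys
tag=sys.argv[1]
s=arm.state();tcp=s['tcp_pos'];q=s['tcp_rot'];y=2*np.arctan2(q[2],q[1]);print('t',s['time_s'],'tcp',tcp.round(4),'yaw',np.degrees(y).round(2),'F',s['wrist_force'].round(2),'op',round(s['opening']*88,2))
f=grab('wrist');X,m=cloud(f)
yaw=y-np.pi
n=np.array([np.cos(yaw),np.sin(yaw)]);l=np.array([-n[1],n[0]])
Q=X[...,:2]-tcp[:2];A=Q@n;L=Q@l;Z=X[...,2]
ax=tcp[2]-.0109
def st(k,nm):
    if k.sum()<4: print(nm,'few');return
    R=np.c_[A[k],L[k],Z[k]];print(nm,k.sum(),'med',np.median(R,0).round(4),'lo',np.percentile(R,3,axis=0).round(4),'hi',np.percentile(R,97,axis=0).round(4))
hz=m&(abs(Z-ax)<.012)
st(hz&(A>.086)&(A<.100)&(abs(L)<.01),'square')
st(hz&(A>.06)&(A<.085)&(abs(L)<.008),'nose')
st(m&(abs(Z-ax)<.005)&(A>.1085)&(A<.12)&(abs(L)<.009),'cross')
S=np.array([.5222,-.2615])-tcp[:2];print('stud0 rel',(S@n).round(4),(S@l).round(4))
d=np.hypot(X[...,0]-.5222,X[...,1]+.2615)
st(m&(d<.006)&(Z>.0635)&(Z<.069),'studtop')
c=cv2.resize(f['color'][190:290,0:200],None,fx=4,fy=4,interpolation=cv2.INTER_CUBIC);cv2.imwrite('pics/%s.png'%tag,c[:,:,::-1])
E
python3 m.py w5
```

```text
t 7.85 tcp [ 0.4943 -0.1603  0.0891] yaw 94.5 F [ 0.25 -0.76 -1.7 ] op 49.67
square 509 med [ 0.0926 -0.0024  0.084 ] lo [ 0.0867 -0.0056  0.0763] hi [0.0988 0.0038 0.0854]
nose 644 med [ 0.0721 -0.0019  0.0829] lo [ 0.0608 -0.0046  0.0796] hi [0.0842 0.0027 0.0845]
cross 159 med [0.1124 0.0008 0.0808] lo [ 0.1093 -0.0054  0.0792] hi [0.1146 0.0071 0.0822]
stud0 rel 0.1031 0.0199
studtop 13 med [0.103  0.0173 0.0645] lo [0.1011 0.0168 0.0637] hi [0.1055 0.0179 0.0656]
```

View pics/w5.png

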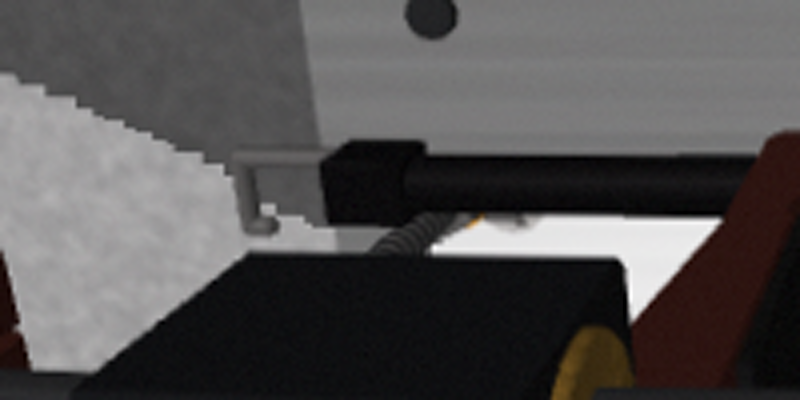

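>>> servo_tool(plan=[{"dp":[0,0,-0.008],"roll":0},{"dp":[0,0,-0.007],"roll":0},{"dp":[0,0,-0.0045],"roll":0},{"dp":[0,0,0],"roll":0},{"dp":[0,0,0],"roll":0},{"dp":[0,0,0],"roll":0}])

```text
time_s: 8.4
tcp_pos: [0.4935, -0.1599, 0.0685]
tcp_rot: [-0.0, 0.679, 0.734, -0.0]
wrist_force: [-0.7, -0.3, -1.4]
opening: 0.561
```

```bash
python3 m.py w6; python3 - <<'E'
from h import *
g=grab('side');b=cv2.resize(g['color'][200:310,220:360],None,fx=5,fy=5,interpolation=cv2.INTER_CUBIC);cv2.imwrite('pics/s6.png',b[:,:,::-1])
E
```

```text
t 8.4 tcp [ 0.4935 -0.1599  0.0685] yaw 94.51 F [-0.7  -0.3  -1.35] op 49.37
square 508 med [ 0.0924 -0.0024  0.0634] lo [ 0.0867 -0.0056  0.0553] hi [0.0988 0.0039 0.0649]
nose 643 med [ 0.0723 -0.0019  0.0622] lo [ 0.0609 -0.0046  0.0588] hi [0.0843 0.0027 0.0638]
cross 161 med [0.1123 0.0006 0.0601] lo [ 0.1091 -0.0056  0.0586] hi [0.1144 0.0073 0.0613]
stud0 rel 0.1035 0.0206
studtop few
```

View pics/w6.png

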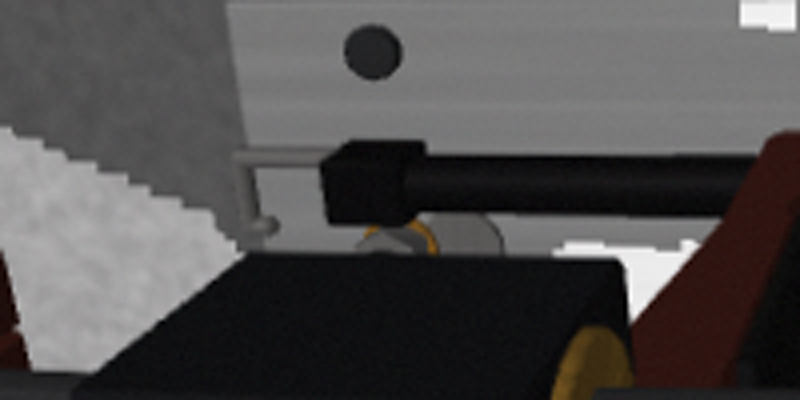

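View pics/s6.png

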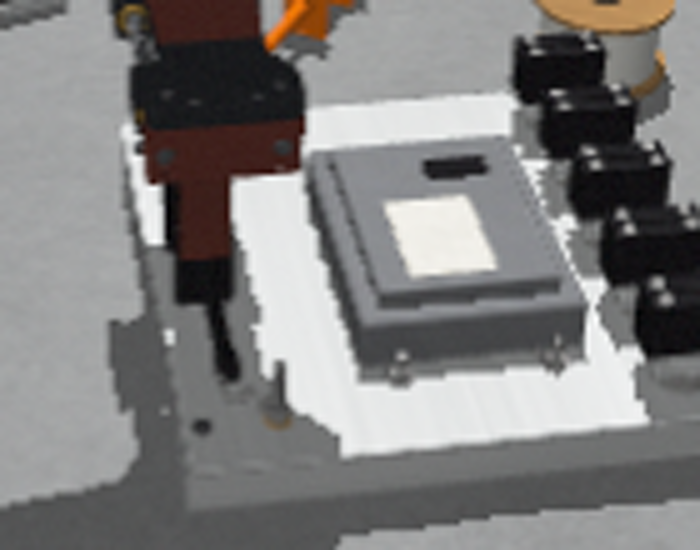

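>>> servo_tool(plan=[{"dp":[0.003,0.0002,0],"roll":0},{"dp":[0.003,0.0002,0],"roll":0},{"dp":[0.003,0.0003,0],"roll":0},{"dp":[0,0,0],"roll":0},{"dp":[0,0,0],"roll":0}])

```text
time_s: 8.92
tcp_pos: [0.5029, -0.1593, 0.0687]
tcp_rot: [0.0, 0.679, 0.734, 0.0]
wrist_force: [-0.3, -0.0, -0.5]
opening: 0.563
```

```bash
python3 m.py w7
```

```text
t 8.9167 tcp [ 0.5029 -0.1593  0.0687] yaw 94.51 F [-0.27 -0.04 -0.49] op 49.54
square 510 med [ 0.0924 -0.0025  0.0636] lo [ 0.0867 -0.0056  0.0558] hi [0.0988 0.0038 0.065 ]
nose 646 med [ 0.0723 -0.0019  0.0625] lo [ 0.0607 -0.0046  0.0593] hi [0.0842 0.0028 0.0641]
cross 158 med [0.1126 0.0008 0.0602] lo [ 0.1091 -0.0055  0.0586] hi [0.1146 0.0072 0.0615]
stud0 rel 0.1034 0.0112
studtop 4 med [0.1034 0.0084 0.0642] lo [0.1024 0.0083 0.0639] hi [0.1045 0.0086 0.0644]
```

View pics/w7.png

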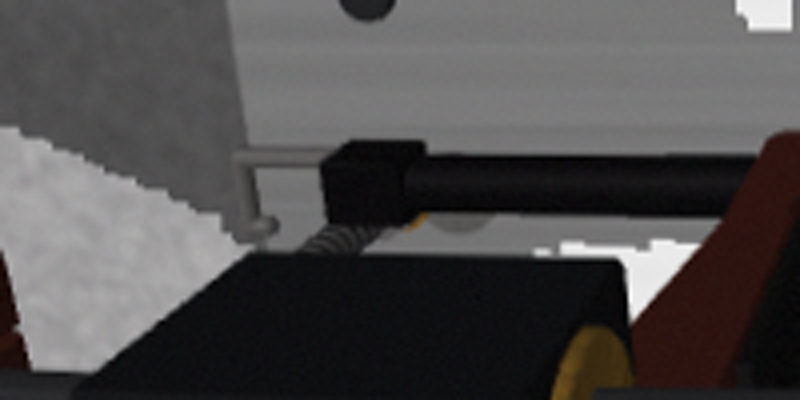

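>>> servo_tool(plan=[{"dp":[0.002,0.0002,0],"roll":0},{"dp":[0.002,0.0001,0],"roll":0},{"dp":[0,0,0],"roll":0},{"dp":[0,0,0],"roll":0}])

```text
time_s: 9.3
tcp_pos: [0.5067, -0.159, 0.0687]
tcp_rot: [0.0, 0.679, 0.734, 0.0]
wrist_force: [-0.5, -0.8, -0.9]
opening: 0.564
```

```bash
python3 m.py w8
```

```text
t 9.3 tcp [ 0.5067 -0.159   0.0687] yaw 94.5 F [-0.49 -0.76 -0.88] op 49.66
square 506 med [ 0.0925 -0.0024  0.0636] lo [ 0.0866 -0.0056  0.0557] hi [0.0988 0.0038 0.0651]
nose 650 med [ 0.0722 -0.0019  0.0624] lo [ 0.0607 -0.0046  0.059 ] hi [0.0842 0.0028 0.0639]
cross 160 med [0.1124 0.0005 0.0603] lo [ 0.1093 -0.0056  0.0587] hi [0.1147 0.0071 0.0615]
stud0 rel 0.1034 0.0074
studtop 69 med [0.1026 0.006  0.0659] lo [0.1005 0.0043 0.0637] hi [0.1057 0.008  0.0677]
```

View pics/w8.png

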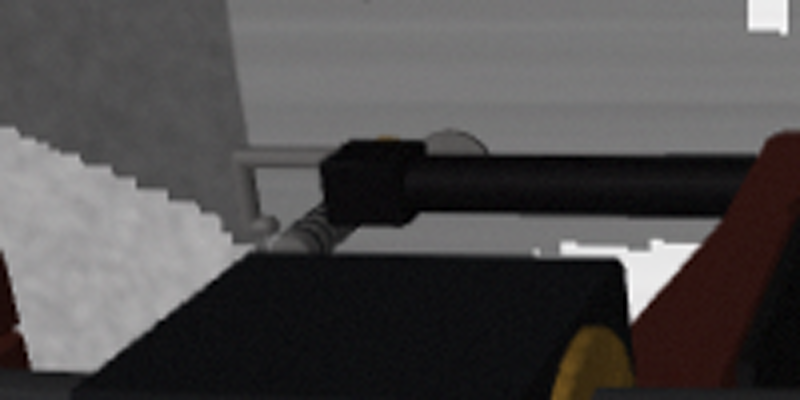

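>>> servo_tool(plan=[{"dp":[0.0015,0.0001,0],"roll":0},{"dp":[0.0015,0.0001,0],"roll":0},{"dp":[0.0015,0.0001,0],"roll":0},{"dp":[0,0,0],"roll":0},{"dp":[0,0,0],"roll":0}])

```text
time_s: 9.77
tcp_pos: [0.5112, -0.1587, 0.0687]
tcp_rot: [0.0, 0.679, 0.734, 0.0]
wrist_force: [0.1, -0.7, -0.7]
opening: 0.566
```

```bash
python3 m.py w9
```

```text
t 9.7667 tcp [ 0.5112 -0.1587  0.0687] yaw 94.5 F [ 0.1  -0.74 -0.68] op 49.85
square 512 med [ 0.0923 -0.0024  0.0635] lo [ 0.0867 -0.0056  0.0556] hi [0.0988 0.0038 0.065 ]
nose 646 med [ 0.0723 -0.0019  0.0624] lo [ 0.0606 -0.0047  0.0593] hi [0.0842 0.0028 0.0639]
cross 148 med [ 1.126e-01 -1.000e-04  6.030e-02] lo [ 0.1089 -0.0055  0.0585] hi [0.1144 0.0072 0.0616]
stud0 rel 0.1034 0.0029
studtop 137 med [0.1026 0.0023 0.066 ] lo [ 0.0981 -0.0002  0.0637] hi [0.1061 0.0056 0.0676]
```

View pics/w9.png

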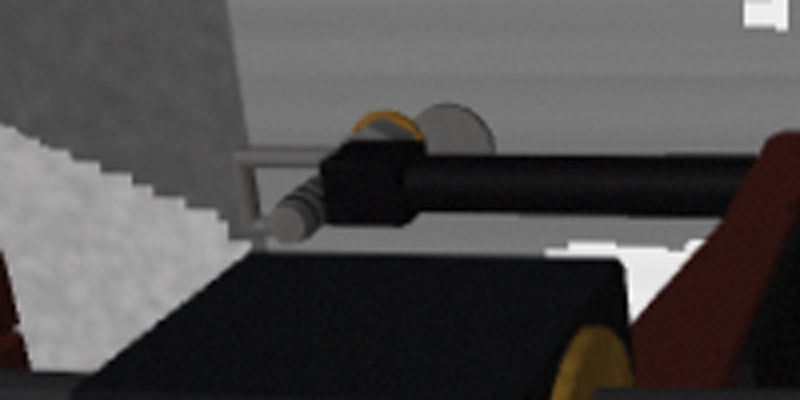

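>>> servo_tool(plan=[{"dp":[0.001,0.0001,0],"roll":0},{"dp":[0.001,0.0001,0],"roll":0},{"dp":[0,0,0],"roll":0},{"dp":[0,0,0],"roll":0},{"dp":[0,0,0],"roll":0}])

```text
time_s: 10.23
tcp_pos: [0.5131, -0.1585, 0.0687]
tcp_rot: [0.0, 0.679, 0.734, -0.0]
wrist_force: [-0.6, -0.1, -0.8]
opening: 0.567
```

```bash
python3 m.py w10
```

```text
t 10.2333 tcp [ 0.5131 -0.1585  0.0687] yaw 94.5 F [-0.61 -0.09 -0.8 ] op 49.88
square 506 med [ 0.0923 -0.0024  0.0635] lo [ 0.0868 -0.0057  0.0558] hi [0.0987 0.0039 0.0649]
nose 644 med [ 0.0723 -0.0018  0.0624] lo [ 0.0607 -0.0047  0.0594] hi [0.0841 0.0028 0.064 ]
cross 149 med [0.1125 0.0003 0.0603] lo [ 0.1091 -0.0055  0.0589] hi [0.1144 0.0072 0.0615]
stud0 rel 0.1034 0.001
studtop 142 med [0.1025 0.0006 0.066 ] lo [ 0.0981 -0.0019  0.0637] hi [0.1062 0.0035 0.0674]
```

View pics/w10.png

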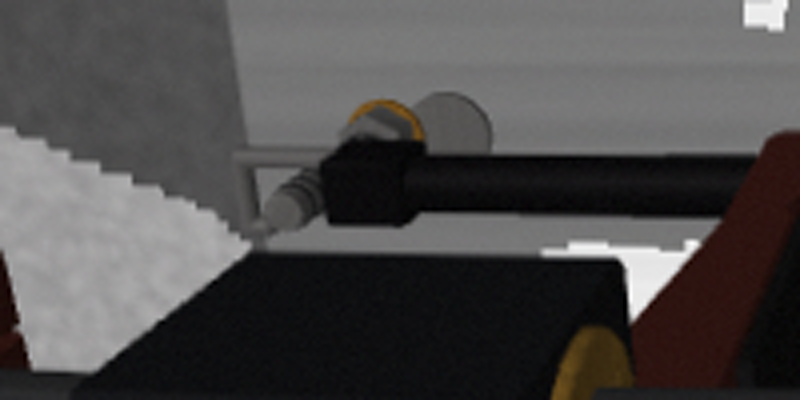

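>>> servo_tool(plan=[{"dp":[0.0005,0,0],"roll":0},{"dp":[0.0003,0,0],"roll":0},{"dp":[0,0,0],"roll":0},{"dp":[0,0,0],"roll":0}])

```text
time_s: 10.62
tcp_pos: [0.5139, -0.1585, 0.0687]
tcp_rot: [-0.0, 0.679, 0.734, -0.0]
wrist_force: [-0.0, 0.9, -0.5]
opening: 0.569
```

```bash
python3 m.py w11 | grep -E "tcp|stud"
```

```text
t 10.6167 tcp [ 0.5139 -0.1585  0.0687] yaw 94.5 F [-0.02  0.93 -0.51] op 50.03
stud0 rel 0.1033 0.0002
studtop 146 med [ 0.1024 -0.0002  0.0659] lo [ 0.0978 -0.0029  0.0636] hi [0.1062 0.0028 0.0675]
```

>>> servo_tool(plan=[{"dp":[0,0,-0.0008],"roll":0},{"dp":[0,0,-0.0007],"roll":0},{"dp":[0,0,-0.0005],"roll":0},{"dp":[0,0,0],"roll":0},{"dp":[0,0,0],"roll":0}])

```text
time_s: 11.08
tcp_pos: [0.5139, -0.1585, 0.0666]
tcp_rot: [-0.0, 0.679, 0.734, -0.0]
wrist_force: [-0.0, 0.1, -0.5]
opening: 0.562
```

>>> servo_tool(plan=[{"dp":[0,0,-0.0003],"roll":0},{"dp":[0,0,0],"roll":0},{"dp":[0,0,0],"roll":0}])

```text
time_s: 11.33
tcp_pos: [0.5139, -0.1585, 0.0664]
tcp_rot: [0.0, 0.679, 0.734, -0.0]
wrist_force: [-0.3, -0.1, -1.3]
opening: 0.564
```

>>> servo_tool(plan=[{"dp":[0,0,-0.0003],"roll":0},{"dp":[0,0,0],"roll":0},{"dp":[0,0,0],"roll":0}])

```text
time_s: 11.58
tcp_pos: [0.5139, -0.1585, 0.0661]
tcp_rot: [0.0, 0.679, 0.734, 0.0]
wrist_force: [-0.9, 0.9, -0.8]
opening: 0.562
```

```bash
python3 m.py w12
```

```text
t 11.5833 tcp [ 0.5139 -0.1585  0.0661] yaw 94.5 F [-0.95  0.88 -0.85] op 49.5
square 507 med [ 0.0924 -0.0024  0.0609] lo [ 0.0867 -0.0057  0.053 ] hi [0.0989 0.0039 0.0623]
nose 644 med [ 0.0721 -0.0019  0.0597] lo [ 0.0607 -0.0048  0.0566] hi [0.084  0.0027 0.0614]
cross 124 med [ 0.1128 -0.0012  0.0578] lo [ 0.1092 -0.0057  0.0562] hi [0.1145 0.0069 0.0589]
stud0 rel 0.1033 0.0002
studtop 122 med [ 1.031e-01 -1.000e-04  6.630e-02] lo [ 0.1007 -0.0026  0.0638] hi [0.1062 0.003  0.0675]
```

>>> servo_tool(plan=[{"dp":[0,0,-0.0003],"roll":0},{"dp":[0,0,0],"roll":0},{"dp":[0,0,0],"roll":0}])

```text
time_s: 11.88
tcp_pos: [0.5139, -0.1585, 0.0658]
tcp_rot: [0.0, 0.679, 0.734, 0.0]
wrist_force: [0.3, -0.2, -1.1]
opening: 0.567
```

>>> servo_tool(plan=[{"dp":[0,0,-0.0003],"roll":0},{"dp":[0,0,0],"roll":0},{"dp":[0,0,0],"roll":0}])

```text
time_s: 12.13
tcp_pos: [0.514, -0.1585, 0.0657]
tcp_rot: [0.0, 0.679, 0.734, 0.0]
wrist_force: [-1.9, -0.1, 3.4]
opening: 0.565
```

>>> servo_tool(plan=[{"dp":[0,0,0],"roll":0},{"dp":[0,0,0],"roll":0},{"dp":[0,0,0],"roll":0}], gripper=0.18)

```text
time_s: 12.38
tcp_pos: [0.5139, -0.1582, 0.0655]
tcp_rot: [-0.0, 0.679, 0.734, 0.0]
wrist_force: [0.5, 2.4, 3.5]
opening: 0.588
```

>>> servo_tool(plan=[{"dp":[0,0,0],"roll":0},{"dp":[0,0,0],"roll":0},{"dp":[0,0,0],"roll":0}], gripper=0.23)

```text
time_s: 12.63
tcp_pos: [0.5138, -0.1578, 0.0655]
tcp_rot: [-0.0, 0.679, 0.734, 0.0]
wrist_force: [0.7, 5.2, 4.3]
opening: 0.614
```

```bash
python3 m.py w13
```

```text
t 12.6333 tcp [ 0.5138 -0.1578  0.0655] yaw 94.48 F [0.67 5.19 4.29] op 54.06
square 508 med [ 0.0931 -0.0022  0.06  ] lo [ 0.0867 -0.0055  0.0523] hi [0.0996 0.0039 0.0616]
nose 645 med [ 0.0721 -0.0018  0.059 ] lo [ 0.0608 -0.0046  0.0557] hi [0.0841 0.0027 0.0606]
cross 80 med [ 0.1107 -0.0022  0.0567] lo [ 0.1089 -0.0054  0.0552] hi [0.113  0.0079 0.0579]
stud0 rel 0.104 0.0003
studtop 118 med [ 1.038e-01 -1.000e-04  6.640e-02] lo [ 0.1014 -0.0026  0.0638] hi [0.1064 0.0029 0.0674]
```

View pics/w13.png

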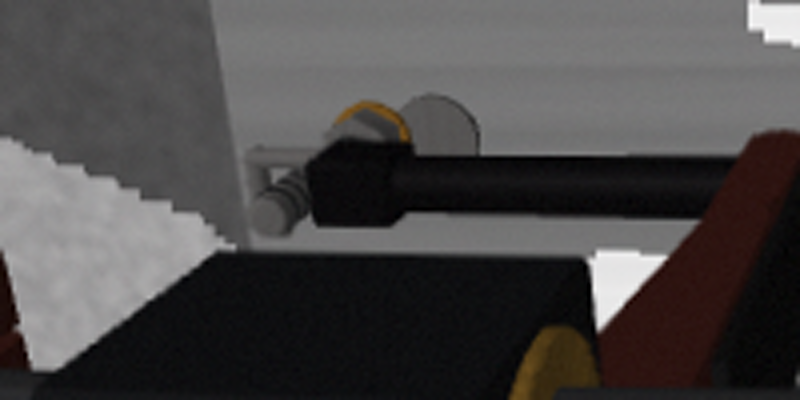

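>>> servo_tool(plan=[{"dp":[0,0,0],"roll":0},{"dp":[0,0,0],"roll":0},{"dp":[0,0,0],"roll":0}], gripper=0.27)

```text
time_s: 12.93
tcp_pos: [0.5137, -0.1578, 0.0654]
tcp_rot: [-0.0, 0.679, 0.734, 0.0]
wrist_force: [0.6, 5.5, 2.8]
opening: 0.635
```

>>> servo_tool(plan=[{"dp":[0,0,0],"roll":0},{"dp":[0,0,0],"roll":0},{"dp":[0,0,0],"roll":0}], gripper=0.31)

```text
time_s: 13.18
tcp_pos: [0.5138, -0.1581, 0.0654]
tcp_rot: [-0.0, 0.679, 0.734, 0.0]
wrist_force: [0.1, 4.9, 2.2]
opening: 0.656
```

```bash
python3 m.py w14
```

```text
t 13.1833 tcp [ 0.5138 -0.1581  0.0654] yaw 94.5 F [0.08 4.91 2.15] op 57.71
square 517 med [ 0.0931 -0.0021  0.06  ] lo [ 0.0864 -0.0056  0.0525] hi [0.0996 0.0038 0.0613]
nose 643 med [ 0.0722 -0.0019  0.059 ] lo [ 0.0608 -0.0046  0.0558] hi [0.0842 0.0028 0.0606]
cross 43 med [ 0.1097 -0.0029  0.0567] lo [ 0.1086 -0.0053  0.0556] hi [0.1111 0.0061 0.0578]
stud0 rel 0.1038 0.0003
studtop 124 med [ 0.1033 -0.0002  0.0663] lo [ 0.1013 -0.0027  0.0638] hi [0.1069 0.0028 0.0676]
```

View pics/w14.png

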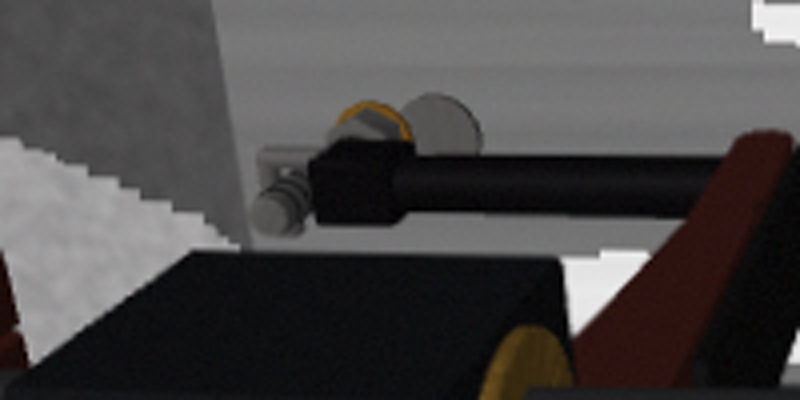

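>>> servo_tool(plan=[{"dp":[0,0,0],"roll":0},{"dp":[0,0,0],"roll":0},{"dp":[0,0,0],"roll":0}], gripper=0.34)

```text
time_s: 13.48
tcp_pos: [0.5138, -0.1584, 0.0654]
tcp_rot: [-0.0, 0.679, 0.734, 0.0]
wrist_force: [0.1, 4.9, 3.0]
opening: 0.674
```

>>> servo_tool(plan=[{"dp":[0,0,0],"roll":0},{"dp":[0,0,0],"roll":0},{"dp":[0,0,0],"roll":0}], gripper=0.37)

```text
time_s: 13.73
tcp_pos: [0.5139, -0.1585, 0.0655]
tcp_rot: [-0.0, 0.679, 0.734, -0.0]
wrist_force: [0.4, 3.8, 2.0]
opening: 0.687
```

>>> servo_tool(plan=[{"dp":[0,0,0],"roll":0},{"dp":[0,0,0],"roll":0},{"dp":[0,0,0],"roll":0}], gripper=0.41)

```text
time_s: 13.98
tcp_pos: [0.5139, -0.1588, 0.0654]
tcp_rot: [0.0, 0.679, 0.734, -0.0]
wrist_force: [1.6, 2.1, 2.0]
opening: 0.705
```

```bash
python3 m.py w15
```

```text
t 13.9833 tcp [ 0.5139 -0.1588  0.0654] yaw 94.5 F [1.64 2.11 1.97] op 62.03
square 505 med [ 0.093  -0.0024  0.06  ] lo [ 0.0865 -0.0056  0.0523] hi [0.0996 0.0035 0.0615]
nose 645 med [ 0.072  -0.0019  0.059 ] lo [ 0.0608 -0.0046  0.056 ] hi [0.0841 0.0029 0.0605]
cross few
stud0 rel 0.1031 0.0002
studtop 128 med [ 0.1027 -0.0002  0.0664] lo [ 0.1006 -0.0026  0.0636] hi [0.106  0.0027 0.0674]
```

View pics/w15.png

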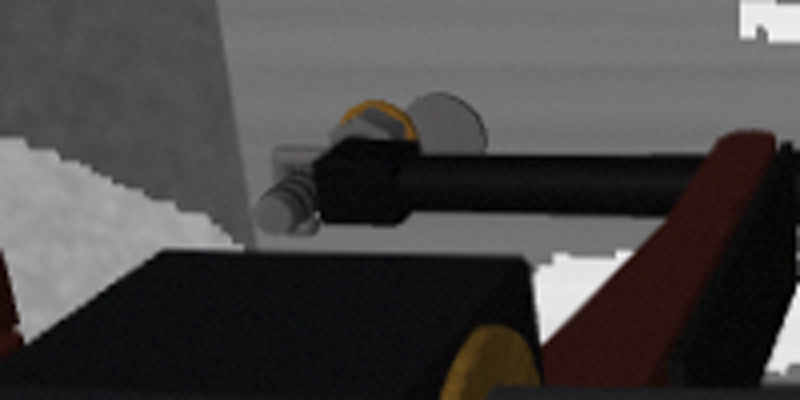

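>>> servo_tool(plan=[{"dp":[0,0,0],"roll":0},{"dp":[0,0,0],"roll":0},{"dp":[0,0,0],"roll":0}], gripper=0.5)

```text
time_s: 14.28
tcp_pos: [0.5139, -0.1588, 0.0654]
tcp_rot: [0.0, 0.679, 0.734, -0.0]
wrist_force: [-0.0, -0.2, 0.3]
opening: 0.749
```

>>> servo_tool(plan=[{"dp":[0,0,0],"roll":0},{"dp":[0,0,0],"roll":0},{"dp":[0,0,0],"roll":0},{"dp":[0,0,0],"roll":0}], gripper=0.85)

```text
time_s: 14.62
tcp_pos: [0.5139, -0.1585, 0.0655]
tcp_rot: [0.0, 0.679, 0.734, -0.0]
wrist_force: [-0.0, 0.7, -0.1]
opening: 0.925
```

```bash
python3 m.py w16; python3 - <<'E'
from h import *
f=load('wrist');cv2.imwrite('pics/w16f.png',cv2.resize(f['color'],None,fx=1.5,fy=1.5)[:,:,::-1])
E
```

```text
t 14.6167 tcp [ 0.5139 -0.1585  0.0655] yaw 94.5 F [-0.02  0.67 -0.11] op 81.37
square 503 med [ 0.0931 -0.0025  0.06  ] lo [ 0.0867 -0.0056  0.0526] hi [0.0996 0.0034 0.0615]
nose 619 med [ 0.0724 -0.002   0.0589] lo [ 0.061  -0.0046  0.0557] hi [0.084  0.0029 0.0605]
cross few
stud0 rel 0.1033 0.0002
studtop 123 med [0.1032 0.     0.0664] lo [ 0.1008 -0.0026  0.0638] hi [0.1065 0.0027 0.0676]
```

View pics/w16f.png

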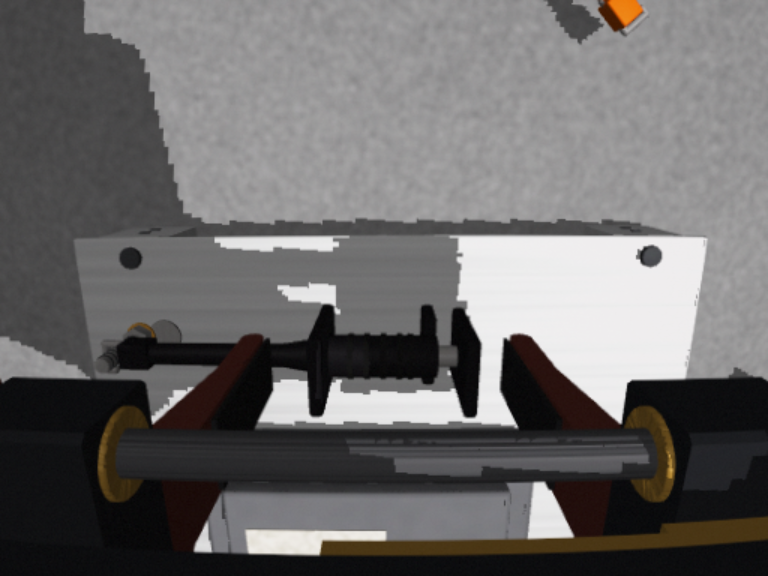

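>>> servo_tool(plan=[{"dp":[0,0,0.006],"roll":0},{"dp":[0,0,0.015],"roll":0},{"dp":[0,0,0.025],"roll":0},{"dp":[0,0,0.03],"roll":0},{"dp":[0,0,0.03],"roll":0},{"dp":[0,0,0.02],"roll":0},{"dp":[0,0,0],"roll":0},{"dp":[0,0,0],"roll":0}])

```text
time_s: 15.33
tcp_pos: [0.5145, -0.1587, 0.1928]
tcp_rot: [0.001, 0.679, 0.734, 0.001]
wrist_force: [0.7, 0.4, -0.6]
opening: 0.924
```

```bash
python3 - <<'E'
from h import *
s=arm.state();print(s['time_s'],s['tcp_pos'])
f=grab('wrist');g=grab('side')
n=np.radians(-85.5);u=np.array([np.cos(n),np.sin(n)])
mid=np.array([.5139,-.1585])+u*(-.006)
pose(f,-85.5,mid,.033)
a=cv2.resize(f['color'][170:330,60:330],None,fx=2.9,fy=2.9,interpolation=cv2.INTER_CUBIC);cv2.imwrite('pics/w17.png',a[:,:,::-1])
b=cv2.resize(g['color'][200:310,220:360],None,fx=5,fy=5,interpolation=cv2.INTER_CUBIC);cv2.imwrite('pics/s17.png',b[:,:,::-1])
E
```

```text
15.3333 [ 0.51454963 -0.15866392  0.19281611]
flange 205 along [0.028  0.0301 0.0328] lat [-0.0144 -0.0005  0.0123] z [0.0382 0.0442 0.0454]
thumb 208 along [-0.024  -0.0213 -0.0191] lat [-0.0141 -0.0006  0.0128] z [0.038  0.044  0.0454]
nose 613 along [0.0516 0.0821 0.1083] lat [-0.0051 -0.0017  0.0031] z [0.0233 0.0262 0.0282]
barrel 561 along [-0.0096  0.0048  0.0193] lat [-0.0086 -0.0024  0.0059] z [0.0241 0.0293 0.0311]
```

View pics/w17.png

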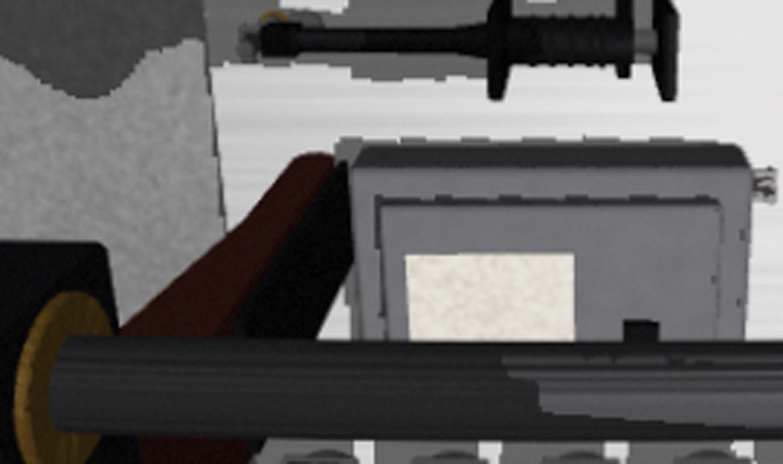

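View pics/s17.png

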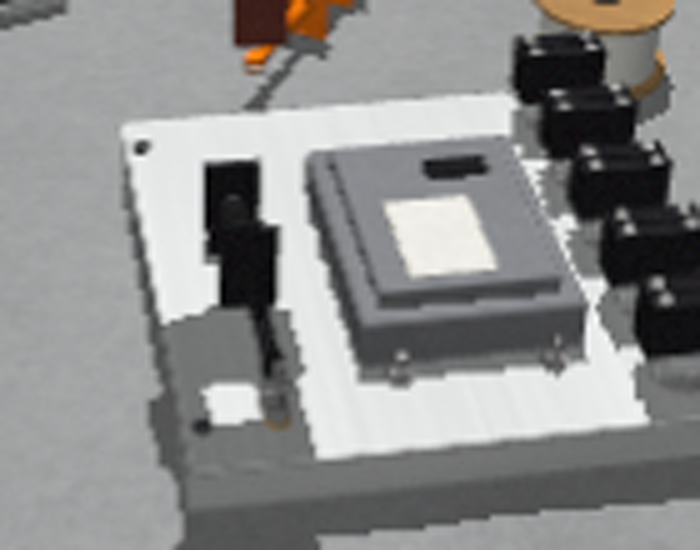

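>>> servo_tool(plan=[{"dp":[0.005,-0.02,0],"roll":0},{"dp":[0.005,-0.02,0],"roll":0},{"dp":[0.005,-0.015,0],"roll":0},{"dp":[0.005,-0.01,0],"roll":0},{"dp":[0,0,0],"roll":0},{"dp":[0,0,0],"roll":0}])

```text
time_s: 15.93
tcp_pos: [0.5335, -0.2235, 0.1906]
tcp_rot: [-0.001, 0.679, 0.734, -0.0]
wrist_force: [-0.6, 0.8, -0.1]
opening: 0.922
```

```bash
python3 - <<'E'
from h import *
f=grab('wrist')
n=np.radians(-85.5);u=np.array([np.cos(n),np.sin(n)])
mid=np.array([.5139,-.1585])+u*(-.006)
pose(f,-85.5,mid,.033)
c=proj(f,[[.5222,-.2615,.055]])[0];print(c)
r,q=int(c[1]),int(c[0])
a=cv2.resize(f['color'][max(r-25,0):r+30,max(q-25,0):q+50],None,fx=10,fy=10,interpolation=cv2.INTER_CUBIC);cv2.imwrite('pics/w18.png',a[:,:,::-1])
cv2.imwrite('pics/w18f.png',cv2.resize(f['color'],None,fx=1.5,fy=1.5)[:,:,::-1])
E
```

```text
flange 223 along [0.0283 0.0311 0.0331] lat [-0.0144 -0.0016  0.0121] z [0.0375 0.0441 0.0454]
thumb 266 along [-0.0239 -0.0202 -0.0188] lat [-0.0136 -0.0007  0.0127] z [0.0372 0.0439 0.0454]
nose 659 along [0.0511 0.0806 0.1086] lat [-0.0058 -0.0018  0.0035] z [0.0232 0.0263 0.0282]
barrel 561 along [-0.0094  0.0047  0.0193] lat [-0.0079 -0.0016  0.0065] z [0.0244 0.0292 0.0313]
[217.64373141 170.2897119 ]
```

View pics/w18.png

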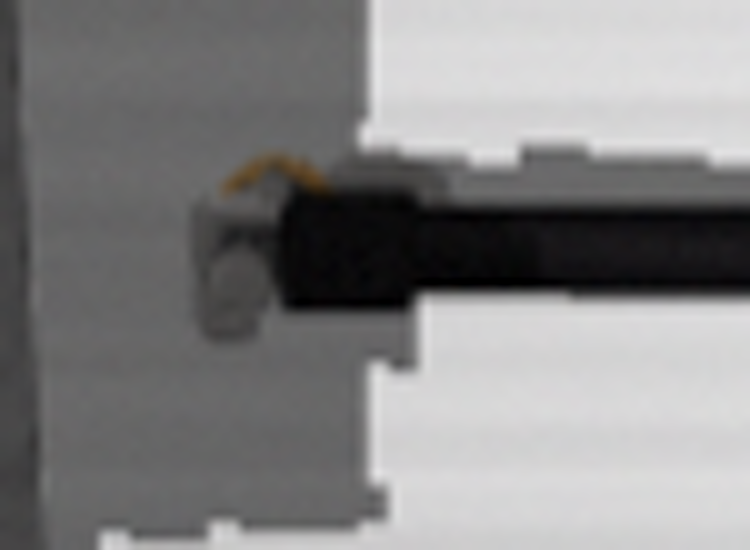

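View pics/w18f.png

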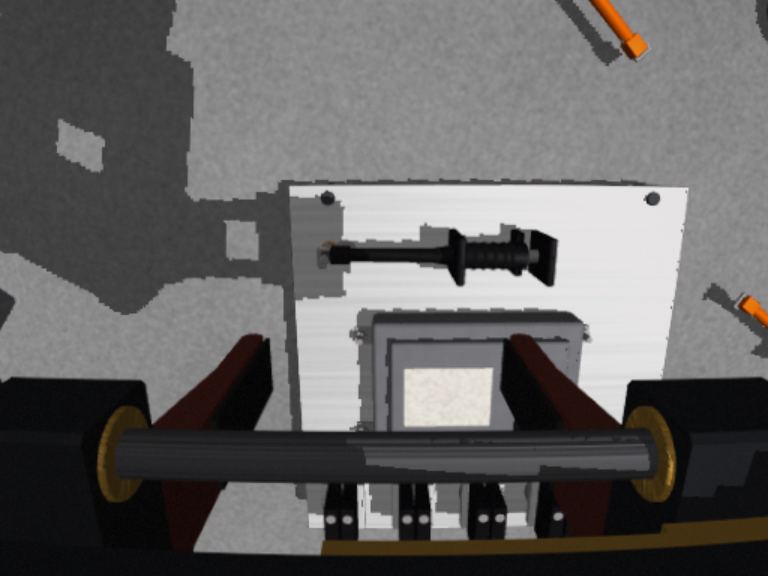

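```bash
python3 - <<'E'
from h import *
s=arm.state();print(s['time_s'],s['wrist_force'].round(2)); print(arm.sign_off())
E
```

```text
15.9833 [ 0.05 -0.46 -0.44]
the job is handed in; nothing more can be done
None
```

The grabber is clipped on the tall earth stud, let go, and standing on the panel's plate; I handed the job in at about 16 s of the 56 s allowed. The sign-off gave no verdict, so the result rests on my own checks below.

I squeezed the black grabber to its hard stop (about 50 mm over both plates) and carried it to the stud with the hook out. I brought the mouth in sideways over the stud, lowered it until the wrist read about 3–4 N on the plate, and opened the gripper in small steps. The arm is now clear above the panel.

- **Clip:** The last wrist picture shows the stud between the cross wire and the nose end, inside the barb.
- **Plunger:** The span over both plates measured about 57 mm, so the plunger reads roughly 5–5.6 mm. That is inside the 4.5–7 mm band but a little below the nominal 6 mm. The depth estimates disagreed by about 1 mm, so this is the least certain figure.
- **Standing level:** The flange and thumb plate tops are both about 44 mm above the plate, and the nose axis is about 22 mm above it.
- **Forces:** Wrist readings stayed below about 7 N through the grasp, approach, set-down and release. I could only read the wrist, not the hook's own contact force.
- **Bystanders:** I saw none shifted. The stripper was the nearest, and the fingers passed about 12 mm above it.

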